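# Sort lacquered chess pawns by weight out of the deep drying box

## Task

Some of the freshly lacquered chess pawns standing in the deep wells of the drying box already have lead in their bases and some were missed, which shows only in their weight. Take the lifting fork from its stand and with it, keeping the gripper itself off the lacquer, lift every pawn out by its neck and feel its weight: stand the heavy, leaded pawns upright in the wooden tray and the light, unleaded ones upright in the round steel thali, without dropping any. Then hang the fork back in the slot of its stand, and leave the other things on the bench where they are.

Things in the scene. Friction and masses are not known exactly. Their poses are not given: they have to be found in the camera images.
- drybox: Fixed wooden drying box (mid-brown), 92 (x) x 276 (y) x 155 mm tall, open on top, with five deep wells side by side along its y, 54 mm apart. Each well is 80 mm long (x), 48 mm wide (y), 147 mm deep; walls 6 mm, floor 8 mm thick. Origin at the centre of the underside, z up. At most one pawn stands in each well; some wells may be empty.
- well0 (a point): Middle of the floor of the first well (y = -108 mm, z = 8 mm in the box frame), axes as the box; the others follow every 54 mm towards +y. In every well the pawn's axis starts 12 to 17 mm from the well's middle towards the box's +x, and within 3 mm of it in y, which leaves room on the pawn's -x side for the fork to go down.
- fork: Loose lifting fork, 110 g, 160 mm tall. Origin at the foot of its round steel shank (7 mm thick), z up the shank, x the way its two level prongs point. Prongs at the foot: z 0 to 4 mm, x -3.5 to 26 mm, 12 mm clear between them, each 4 mm wide; their tips (x 23 to 26) turn up to z = 8 mm. Square brass guard, 26 mm wide, at z 105 to 110. Wooden handle above. Starts hanging in the stand's slot.
- fork_grip (a point): Middle of the place to grip the fork's wooden handle, 138 mm above the fork's foot; axes as the fork. The handle is 16 mm thick along x (close on these faces, from above), 24 mm wide along y, and spans z 110 to 160 mm of the fork.
- fork_seat (a point): Point between the prongs at the fork's foot, 15 mm ahead of the shank's axis. The prongs slide round a pawn's neck from the side, below its head; when the fork is raised the ball head rests on them with its axis here, between shank and turned-up tips, and the pawn's underside hangs 44 mm below this point.
- stand: Fixed stand of the fork: wooden base, back post (x 52 to 68 mm) and a steel bracket, x -16 mm to the post, y +/-22 mm, 6 mm thick, top 125 mm above the bench. Its slot, 12 mm wide, is open to the stand's -x and closed 7 mm past the hanging place. Origin on the bench under the hanging place. The fork hangs with its guard on the bracket, prongs towards the stand's +x.
- slot (a point): The hanging place, at the level of the bracket's top: the hanging fork's shank passes through it and its foot is 105 mm below it (20 mm above the bench). To take the fork, raise it a little and draw it out towards the stand's -x; to hang it, bring the shank in from -x with the guard above the bracket, and lower.
- tray: Loose rectangular tray of light wood, 160 (x) x 120 (y) x 22 mm tall, 450 g, walls and floor 6 mm thick, for the heavy (leaded) pawns. Origin at the centre of the underside.
- thali: Loose round steel dish (thali), 164 mm across the rim, 152 mm across the foot, 18 mm tall, floor and wall 3 mm thick, 400 g, for the light (unleaded) pawns. Origin at the centre of the underside.
- pawn_a: White-lacquered wooden chess pawn, loose, 66 mm tall: base 40 mm across, 10 mm high; body narrowing to a shoulder 33 mm up; neck 9 mm thick, 33 to 47 mm up; ball head 20 mm across, centre 56 mm up. Origin at the centre of its underside, z through the head. All look alike: leaded ones weigh 150 to 190 g, unleaded 40 to 50 g. Absent in some runs.
- pawn_b: Another pawn of the same shape; leaded or not, to be felt. Absent in some runs.
- pawn_c: Another pawn of the same shape; leaded or not, to be felt. Absent in some runs.
- pawn_d: Another pawn of the same shape; leaded or not, to be felt. Absent in some runs.
- pawn_e: Another pawn of the same shape; leaded or not, to be felt. Absent in some runs.
- lacquer_tin: Bystander: steel lacquer tin, 72 mm across, 85 mm tall, beyond the stand. Origin at the centre of its underside.
- thinner: Bystander: amber glass bottle, 52 mm across, 130 mm tall. Origin at the centre of its underside.
- king: Bystander: dark wooden chess king, 48 mm across the base, 112 mm tall, standing between the robot and the box. Origin at the centre of its underside.
- sanding_block: Bystander: cork sanding block, 70 x 45 x 30 mm, lying on the robot's side of the box.
- mallet: Bystander: wooden mallet lying on the far part of the bench, head 72 mm thick.
- gouge_a: Bystander: carving gouge lying on the far part of the bench, about 220 mm long, 25 mm thick.
- gouge_b: Bystander: a second, wider gouge beside the first.
Mind the look-alikes: they are no part of the job. What is shaped like the stand but blue or red is not meant.

How it is judged:
On the way, in this order (a step that is already met when the one before it is completed fails the run):
1. the fork is drawn clear of its stand (horizontal distance between fork and slot above 0.045 m), for 0.2 s.
2. every pawn stands in its dish: leaded in the tray, unleaded in the thali (angle between each of pawn_a, pawn_b, pawn_c, pawn_d, pawn_e's own z axis and vertical below 0.2 rad and ((x of pawn_a in the frame of tray between -0.056 and 0.056 m and y of pawn_a in the frame of tray between -0.036 and 0.036 m and z of pawn_a in the frame of tray below 0.011 m and contact force between pawn_a and tray above 1 N) or (horizontal distance between pawn_a and thali below 0.062 m and z of pawn_a in the frame of thali below 0.008 m and contact force between pawn_a and thali between 0.2 and 1.3 N)) and ((x of pawn_b in the frame of tray between -0.056 and 0.056 m and y of pawn_b in the frame of tray between -0.036 and 0.036 m and z of pawn_b in the frame of tray below 0.011 m and contact force between pawn_b and tray above 1 N) or (horizontal distance between pawn_b and thali below 0.062 m and z of pawn_b in the frame of thali below 0.008 m and contact force between pawn_b and thali between 0.2 and 1.3 N)) and ((x of pawn_c in the frame of tray between -0.056 and 0.056 m and y of pawn_c in the frame of tray between -0.036 and 0.036 m and z of pawn_c in the frame of tray below 0.011 m and contact force between pawn_c and tray above 1 N) or (horizontal distance between pawn_c and thali below 0.062 m and z of pawn_c in the frame of thali below 0.008 m and contact force between pawn_c and thali between 0.2 and 1.3 N)) and ((x of pawn_d in the frame of tray between -0.056 and 0.056 m and y of pawn_d in the frame of tray between -0.036 and 0.036 m and z of pawn_d in the frame of tray below 0.011 m and contact force between pawn_d and tray above 1 N) or (horizontal distance between pawn_d and thali below 0.062 m and z of pawn_d in the frame of thali below 0.008 m and contact force between pawn_d and thali between 0.2 and 1.3 N)) and ((x of pawn_e in the frame of tray between -0.056 and 0.056 m and y of pawn_e in the frame of tray between -0.036 and 0.036 m and z of pawn_e in the frame of tray below 0.011 m and contact force between pawn_e and tray above 1 N) or (horizontal distance between pawn_e and thali below 0.062 m and z of pawn_e in the frame of thali below 0.008 m and contact force between pawn_e and thali between 0.2 and 1.3 N))), for 0.2 s.
At the end, for the whole second after the job is handed in: Every pawn present stands upright (within 0.2 rad) on the floor of its dish, wholly inside it: leaded in the tray, unleaded in the thali; the fork hangs upright (within 0.1 rad) in the stand's slot, within 10 mm sideways and 5 mm in height (all of step 2 and x of fork in the frame of stand between -0.01 and 0.01 m and y of fork in the frame of stand between -0.01 and 0.01 m and z of fork in the frame of stand between 0.015 and 0.025 m and angle between fork's own z axis and vertical below 0.1 rad and linear speed of fork below 0.03 m/s); the robot touches nothing.
It fails at once if a bystander is moved by more than 30 mm (distance of any of lacquer_tin, thinner, king, sanding_block, mallet, gouge_a, gouge_b from where it was at the start of the episode above 0.03 m).
It fails at once if a pawn is dropped (falls faster than 1.3 m/s) (linear speed of any of pawn_a, pawn_b, pawn_c, pawn_d, pawn_e above 1.3 m/s).
It fails at once if the gripper itself touches a pawn (over 0.5 N) (contact force between the fingers and pawn_a above 0.5 N or contact force between the fingers and pawn_b above 0.5 N or contact force between the fingers and pawn_c above 0.5 N or contact force between the fingers and pawn_d above 0.5 N or contact force between the fingers and pawn_e above 0.5 N).
Of pawn_a, pawn_b, pawn_c, pawn_d, pawn_e only 3 to 5 are there at a start; the rules pass over those that are not, and their reading is None.
At some moment in a run one of tray, thali may be knocked a few centimetres aside while the robot is not near it.
It also fails if it takes over 210 s, if anything falls off the work surface, if the arm or the gripper's body presses on something with over 40 N, if the wrist force passes 120 N, or if a joint passes its speed limit or range.

## Robot

A 6-joint arm with a two-finger parallel gripper is mounted at the origin on the work surface. World frame = base frame: x ahead of the robot, y to its left, z up, the work surface at z = 0. Lengths are in m, angles in rad, forces in N, time in s.
With the tool pointing down it reaches from about 0.275 to 0.875 m from the base axis. Payload 12.5 kg.
Tool frame: the origin (TCP) lies on the centre line of the jaws, within the pads' length; the fingertips stand 14 mm ahead of it and the grasp point (between the pads) lies 5 mm behind it; z points along the fingers, y is the line along which they close (so a half turn about z gives the same grasp; the last joint's range is limited). The gripper opens to 85 mm and grips with 20 to 120 N. Pads are 22 mm wide; open, the fingers measure 114 mm over their backs; the gripper's body (76 mm by 85 mm) begins 54 mm behind the grasp point. The pads swing forward as they close: fully open they stand 13 mm farther back than shut.
Start: joints at [-1.275, 0.351, 1.652, -0, 1.139, -0.085], TCP at [0.204, -0.511, 0.212] pointing down, gripper open.
Joint ranges: [-2.75, 2.75], [-0.79, 2.1], [0.01, 2.65], [-1.57, 4.71], [0.07, 3.14], [-2.87, 2.87]. Speed limits (rad/s): [2.22, 2.22, 2.79, 3.14, 3.14, 3.14].

## Interface

Orientations are given as a 3x3 rotation matrix whose columns are the frame's x, y, z axes.
In Python, from plant import status, snapshot, get_calibration, robot, boxes_of, pinpoint gives the robot as it stands.
- The arm moves only by the shell command python3 -m handwheel 'ROWS' [FORCE]. ROWS is a JSON object of lists of equal length, an entry for each row: "hand": the finger opening in mm, from 0 to 85.4; "linear": the shift along the tool's x, y, z in mm, a list of three; "twist": the turn, a rotation vector about the tool's x, y, z in rad, a list of three. In form: {"hand": [hand, ...], "linear": [[x, y, z], ...], "twist": [[rx, ry, rz], ...]}. A call has exactly 8 rows; each row is the pose to reach, as a shift and turn from the pose commanded when the call began, along the tool's axes at that moment; what a row does not reach only later rows make up. A row lasts 1/12 s, in which the tool goes at most 41.7 mm and 7.16 degrees, less where a joint would pass 70% of its speed; a pose out of reach is approached as far as the arm can. A call with a gripper value outside its range is refused whole. The fingers move at their own pace and stop on an object; FORCE is the grip in N (left out, the last holds). Time passes only in rows, so rows that repeat a pose let the fingers close, or fill a call up. It gives the time, the measured TCP pose, the force, the opening and the grip force at its end, in the units of the state.
- status.read_state(): the state, without advancing time (a new reading comes with each control period).
- snapshot(name): name is "side" or "top"; returns the picture (480x640x3 uint8, red, green, blue); there is no depth.
- get_calibration(name): a dict with "fx", "fy", "cx", "cy" (pixels), "position" and "attitude" of the camera in the world. Camera axes: x right, y down, z forward; pixel columns grow to the right and rows downward; lengths in m; the calibration is good to about 2 mm. A picture is of the moment at which its call begins. get_calibration takes no time and is no camera call.
- robot.close_job(): hands the job in; it is judged then, once.
Trained networks look in the newest picture that a camera, given by its name, has taken for a name from the list of things; names that differ only in an ending like _2 or _b are one class to them, and where a whole thing is asked for, a point or a joint stands for the part that bears it (a point fixed in the world has none). Each returns a list of dicts, best first, with "confidence" (0 to 1); they miss things now and then, are a little off and sometimes report something else, mostly with a low value. They report only what shows in the picture. A call takes as long as a camera call. They do not tell look-alikes from the thing itself.
- boxes_of(target, camera): "position" ([x, y, z] in m, in the coordinates of the camera as it stood for that picture, good to about 4 mm: the middle of the surface that is visible of it).
- pinpoint(target, camera): "position" ([x, y, z] in m, in the coordinates of the camera as it stood for that picture, good to about 4 mm: a listed point, or the origin of a listed thing).
The state is a dict: "clock": time; "qpos": joint angles; "qd": joint speeds; "tau": joint torques, N m; "position": TCP position; "ee_rot": TCP orientation; "ft_force": force on the tool from outside, world axes, zero at the start; "moment": the same for the moment, N m; "opening": opening from 0.0 (shut) to 1.0 (fully open); "grip_force": force on a finger pad.
Only numpy, scipy, OpenCV 4.12 (cv2) and the standard library are available. Lean on these libraries where they do the work, as an engineer would, in place of code of your own. Each camera call takes 0.05 s, during which the arm holds its last target. There are 200 camera calls.

## Working session

There is one attempt and no reset: what is moved stays moved. The work goes in short steps, Python scripts to look and compute and a shell command to move; the robot and the scene stay as the last step left them, time stands still between calls to the robot, and variables do not carry over. Pictures are saved under pics/ and viewed, at most 14 in all, crops included, and the job is handed in when it is done.

```bash
ls; mkdir -p pics; cat > h.py <<'E'
import numpy as np, cv2
from plant import status, snapshot, get_calibration, robot, boxes_of, pinpoint
def cam(n):
    c=get_calibration(n); return c,np.array(c["attitude"]),np.array(c["position"])
def world(n,p):
    c,R,t=cam(n); return R@np.array(p)+t
def ray(n,u,v):
    c,R,t=cam(n); d=R@np.array([(u-c["cx"])/c["fx"],(v-c["cy"])/c["fy"],1]); return t,d
def atz(n,u,v,z):
    t,d=ray(n,u,v); return t+d*(z-t[2])/d[2]
def tri(u1,v1,u2,v2):
    a,d=ray("side",u1,v1);b,e=ray("top",u2,v2)
    s=np.linalg.lstsq(np.c_[d,-e],b-a,rcond=None)[0]
    p=a+d*s[0];q=b+e*s[1]; return (p+q)/2,np.linalg.norm(p-q)
def proj(n,p):
    c,R,t=cam(n); q=R.T@(np.array(p)-t); return [c["fx"]*q[0]/q[2]+c["cx"],c["fy"]*q[1]/q[2]+c["cy"]]
def save(n,f):
    im=snapshot(n); cv2.imwrite("pics/"+f,im[:,:,::-1]); return im
E
python3 - <<'E'
from h import *
np.set_printoptions(precision=4,suppress=True)
for n in("side","top"):
    save(n,n+"0.png"); print(n,cam(n))
    for t in["drybox","well0","fork","fork_grip","stand","slot","tray","thali","pawn_a","king","thinner"]:
        for f in(boxes_of,pinpoint):
            for r in f(t,n): print(t,f.__name__,world(n,r["position"]),round(r["confidence"],2))
s=status.read_state(); print(s)
E
```

```text
pics
side ({'fx': 516.2080654719266, 'fy': 516.2080654719266, 'cx': 312.20312491271517, 'cy': 233.28607868055715, 'position': array([0.1927, 0.7888, 0.8374]), 'attitude': array([[-0.941 , -0.2178,  0.259 ],
       [-0.3383,  0.6221, -0.7061],
       [-0.0074, -0.7521, -0.659 ]])}, array([[-0.941 , -0.2178,  0.259 ],
       [-0.3383,  0.6221, -0.7061],
       [-0.0074, -0.7521, -0.659 ]]), array([0.1927, 0.7888, 0.8374]))
drybox call [0.5387 0.2953 0.1166] 0.62
drybox call [0.556  0.2628 0.0023] 0.67
well0 call [0.5391 0.291  0.1172] 0.74
well0 call [ 0.5199 -0.1747  0.0053] 0.29
fork call [ 0.5168 -0.1744  0.0062] 0.56
fork call [0.5084 0.0257 0.0223] 0.79
fork_grip call [0.508 0.031 0.131] 0.71
fork_grip call [0.511  0.0241 0.1574] 0.96
fork_grip call [0.5079 0.025  0.023 ] 0.52
stand call [0.2977 0.1892 0.0141] 0.94
stand call [ 0.3635 -0.0558  0.014 ] 0.9
stand call [0.5287 0.033  0.0369] 0.8
stand call [0.1983 0.3256 0.0143] 0.64
stand call [ 0.5074  0.0207 -0.0005] 0.91
stand call [ 0.3406 -0.0684 -0.0004] 0.91
stand call [ 0.1768  0.3125 -0.0003] 0.79
stand call [ 0.7049  0.259
[... 3126 characters left out ...]
3922  0.0777 -0.001 ] 0.6
thinner call [ 0.725  -0.0639  0.0868] 0.77
thinner call [ 0.7364 -0.065  -0.0016] 0.97
thinner call [ 0.7029  0.0232 -0.0004] 0.46
{'clock': 2.3, 'qpos': array([-1.2746,  0.3507,  1.6518, -0.    ,  1.1391, -0.0846]), 'qd': array([-0.    ,  0.0009, -0.0001,  0.0007, -0.0009, -0.    ]), 'tau': array([  0.0002, -50.6027, -29.1643,  -0.0001,   0.0007,   0.    ]), 'position': array([ 0.2044, -0.5106,  0.2121]), 'ee_rot': array([[ 0.9284,  0.3716, -0.    ],
       [ 0.3716, -0.9284,  0.    ],
       [-0.    , -0.    , -1.    ]]), 'ft_force': array([ 0.0303, -0.4235,  0.1179]), 'moment': array([ 0.0243,  0.031 , -0.0295]), 'grip_force': 0.0, 'opening': 1.0053962427442868}
```

View pics/side0.png

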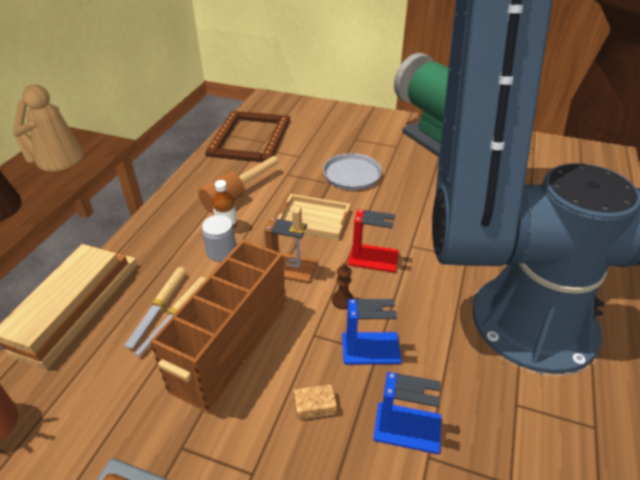

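View pics/top0.png

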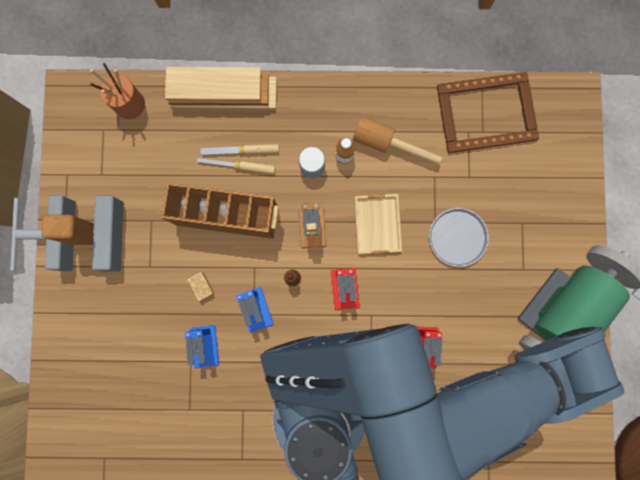

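Side view: five-well box, true wooden stand with fork near (290,235), tray (315,215), thali (352,170). Top view: box about (219,210), pale pawn spots in wells near columns 180, 203 and 224, stand (312,226), tray (378,224), thali (458,237).

```bash
python3 - <<'E'
from h import *
a=cv2.imread("pics/top0.png"); b=cv2.imread("pics/side0.png")
c=cv2.resize(a[175:255,155:335],None,fx=4.4,fy=4.4,interpolation=cv2.INTER_CUBIC)  
cv2.imwrite("pics/c1.png",c)
d=cv2.resize(b[180:300,230:360],None,fx=5,fy=5,interpolation=cv2.INTER_CUBIC)
cv2.imwrite("pics/c2.png",d)
E
```

```text
(no output)
```

View pics/c1.png

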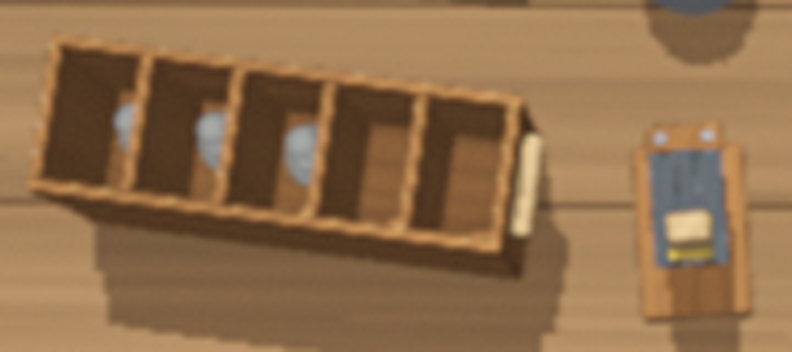

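View pics/c2.png

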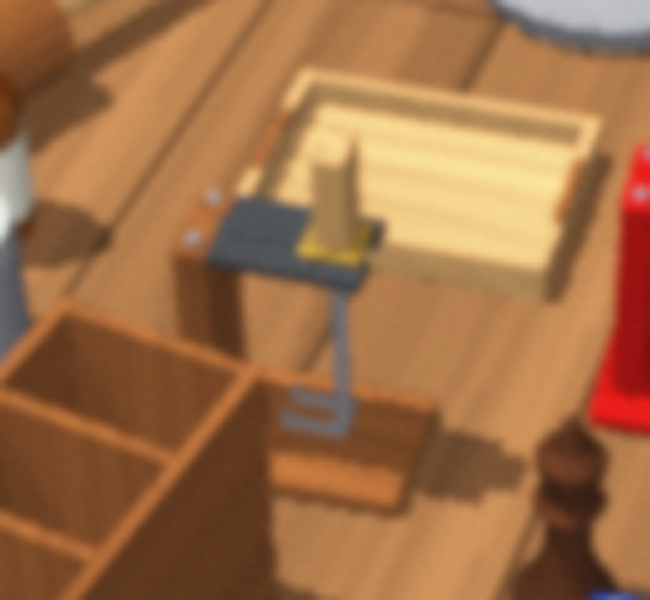

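The first crop shows pawns in the three left wells (+y side, heads at crop (127,125), (212,138), (302,152)) and the two right wells empty. The second shows the fork hanging in the wooden stand, guard at (338,245) and prongs at (315,410).

```bash
python3 - <<'E'
from h import *
np.set_printoptions(precision=4,suppress=True)
P=lambda u,v,z:atz("top",u/4.4+155,v/4.4+175,z)
C=[P(58,40,.155),P(518,100,.155),P(37,187,.155),P(500,248,.155)]
for c in C: print(c)
TL,TR,BL,BR=C
print("len",np.linalg.norm(TL-TR),np.linalg.norm(BL-BR),np.linalg.norm(TL-BL),np.linalg.norm(TR-BR))
print("center",sum(C)/4)
for a,b in((TL,TR),(BL,BR)): d=a-b; print("yaw",np.arctan2(-d[0],d[1]))
for a,b in((TL,BL),(TR,BR)): d=a-b; print("yawx",np.arctan2(d[1],d[0]))
d=P(660,136,.16)-P(708,133,.16);print("stand yaw",np.arctan2(-d[0],d[1]))
for a,b in(((640,140),(648,318)),((735,140),(750,312)),((650,152),(657,265)),((720,150),(728,264))):
    d=P(*a,.1)-P(*b,.1);print("  ",np.arctan2(d[1],d[0]))
print("handle top",P(688,224,.18))
# side view pts of fork: crop/5+(230,180)
S=lambda u,v:(u/5+230,v/5+180)
T=lambda u,v:(u/4.4+155,v/4.4+175)
print("handle top tri",tri(*S(337,145),*T(688,226)))
# side: box rim corners
for n,p in (("TR",TR),("BR",BR),("TL",TL),("BL",BL)): print(n,proj("side",p))
im=cv2.imread("pics/top0.png"); hsv=cv2.cvtColor(im,cv2.COLOR_BGR2HSV)
m=np.zeros(im.shape[:2],np.uint8); m[185:265,345:412]=(im[185:265,345:412,2]>195).astype(np.uint8)*255
m=cv2.morphologyEx(m,cv2.MORPH_CLOSE,np.ones((7,7)))
c=max(cv2.findContours(m,0,2)[0],key=cv2.contourArea); r=cv2.minAreaRect(c); print(r)
q=[atz("top",*k,.022) for k in cv2.boxPoints(r)]; print(np.array(q),np.mean(q,0))
E
```

```text
[0.6176 0.3884 0.155 ]
[0.584  0.1203 0.155 ]
[0.5312 0.3979 0.155 ]
[0.4975 0.1294 0.155 ]
len 0.27023498803015555 0.27061897820515496 0.086855031019779 0.08693293355606944
center [0.5576 0.259  0.155 ]
yaw -0.12459497046535709
yaw -0.12485770069337172
yawx -0.1090508662403725
yawx -0.10464712037466739
stand yaw 0.06969569661544164
   0.05516550062754392
   0.0934057626127107
   0.07160324004448164
   0.07721875453457264
handle top [0.5089 0.0205 0.18  ]
handle top tri (array([0.5073, 0.0203, 0.1771]), np.float64(0.0016616005686924203))
TR [np.float64(243.07864552799575), np.float64(239.42221502460757)]
BR [np.float64(281.7167805104478), np.float64(252.30656489373715)]
TL [np.float64(153.3116871517409), np.float64(338.4551403451993)]
BL [np.float64(197.16564380733325), np.float64(357.87186086116486)]
((377.95526123046875, 223.2840576171875), (57.450408935546875, 44.0390739440918), 86.42366790771484)
[[ 0.6147 -0.0942  0.022 ]
 [ 0.6232 -0.2164  0.022 ]
 [ 0.4631 -0.2255  0.022 ]
 [ 0.4546 -0.1044  0.022 ]] [ 0.5389 -0.1601  0.022 ]
```

```bash
cat >> h.py <<'E'
def to(x,y,z,yaw):
    "shift/turn in tool axes to bring TCP to xyz with tool y (=fork x) at world angle yaw"
    s=status.read_state(); R=np.array(s["ee_rot"])
    d=R.T@(np.array([x,y,z])-s["position"])*1000
    c,n=np.cos(yaw),np.sin(yaw); G=np.array([[-n,c,0],[c,n,0],[0,0,-1]]).T.astype(float)
    G=np.column_stack([[-n,c,0],[c,n,0],[0,0,-1]])
    w=cv2.Rodrigues(R.T@G)[0].ravel()
    print("to",np.round(d,1),np.round(w,4),"pos",np.round(s["position"]*1000,1),"t",round(s["clock"],1))
E
python3 -m handwheel '{"hand":[40,40,40,40,40,40,40,40],"linear":[[30,-24,-40],[240,-191,-50],[240,-191,-50],[240,-191,-50],[240,-191,-50],[240,-191,-50],[240,-191,-50],[240,-191,-50]],"twist":[[0,0,-0.08],[0,0,-0.63],[0,0,-0.63],[0,0,-0.63],[0,0,-0.63],[0,0,-0.63],[0,0,-0.63],[0,0,-0.63]]}' 60
python3 -m handwheel '{"hand":[40,40,40,40,40,40,40,40],"linear":[[307,-13,0],[307,-13,0],[307,-13,0],[307,-13,0],[307,-13,0],[307,-13,0],[307,-13,0],[307,-13,0]],"twist":[[0,0,-0.63],[0,0,-0.63],[0,0,-0.63],[0,0,-0.63],[0,0,-0.63],[0,0,-0.63],[0,0,-0.63],[0,0,-0.63]]}'
python3 -c "
from h import *
to(.508,.0232,.157,.07)"
```

```text
clock: 2.97
position: [0.3572, -0.2414, 0.2626]
ee_rot: [[0.53, 0.848, 0.001], [0.848, -0.53, -0.0], [0.0, 0.001, -1.0]]
ft_force: [0.9, -0.1, 0.8]
opening: 0.472
grip_force: 0.0
clock: 3.63
position: [0.5099, 0.0269, 0.2621]
ee_rot: [[-0.073, 0.997, 0.001], [0.997, 0.073, 0.001], [0.001, 0.001, -1.0]]
ft_force: [0.6, -1.0, 1.1]
opening: 0.468
grip_force: 0.0
to [ -3.6  -2.2 105. ] [ 0.0008 -0.0008  0.0026] pos [509.9  26.9 262.1] t 3.6
```

```bash

python3 -m handwheel '{"hand":[40,40,40,40,40,40,40,40],"linear":[[-4,-2,30],[-4,-2,60],[-4,-2,80],[-4,-2,95],[-4,-2,105],[-4,-2,105],[-4,-2,105],[-4,-2,105]],"twist":[[0,0,0],[0,0,0],[0,0,0],[0,0,0],[0,0,0],[0,0,0],[0,0,0],[0,0,0]]}'
python3 -m handwheel '{"hand":[16,10,5,5,5,5,5,5],"linear":[[0,0,0],[0,0,0],[0,0,0],[0,0,0],[0,0,0],[0,0,0],[0,0,0],[0,0,0]],"twist":[[0,0,0],[0,0,0],[0,0,0],[0,0,0],[0,0,0],[0,0,0],[0,0,0],[0,0,0]]}' 80
python3 - <<'E'
from h import *
to(.508,.0232,.157,.07)
im=save("side","g1.png")[180:300,230:360]; cv2.imwrite("pics/g1c.png",cv2.resize(im[:,:,::-1],None,fx=5,fy=5,interpolation=cv2.INTER_CUBIC))
E
```

```text
clock: 4.3
position: [0.5073, 0.0187, 0.1582]
ee_rot: [[-0.07, 0.998, 0.002], [0.998, 0.07, -0.0], [-0.0, 0.002, -1.0]]
ft_force: [0.2, 0.3, 0.2]
opening: 0.468
grip_force: 0.0
clock: 4.97
position: [0.5074, 0.0188, 0.1581]
ee_rot: [[-0.07, 0.998, 0.002], [0.998, 0.07, -0.0], [-0.0, 0.002, -1.0]]
ft_force: [0.4, -0.4, 7.0]
opening: 0.136
grip_force: 78.3
to [4.4 0.9 1.1] [ 0.0023  0.0003 -0.    ] pos [507.4  18.8 158.1] t 5.0
```

View pics/g1c.png

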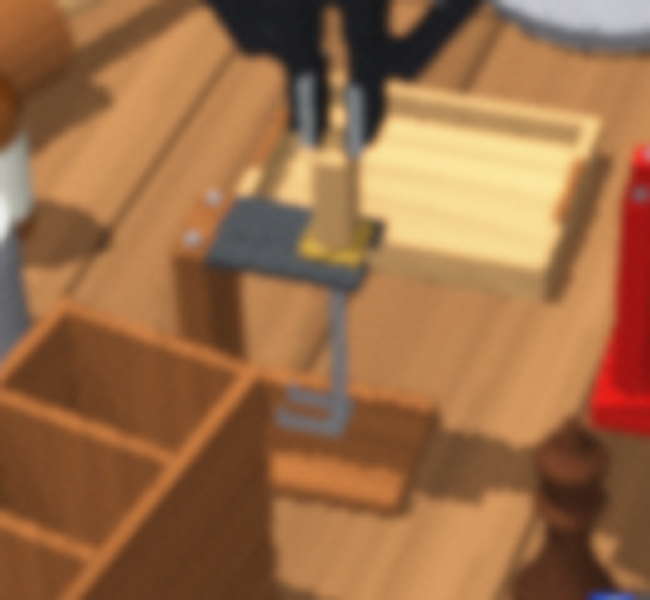

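```bash
python3 - <<'E'
from h import *
for p in ([.507,.019,.144],[.507,.019,.158],[.508,.023,.18],[.508,.023,.13],[.508,.023,.02]): print(p,(np.array(proj("side",p))-[230,180])*5)
for n in ("side",):
  for t in ("fork_grip","fork"):
    for r in pinpoint(t,n): print(t,world(n,r["position"]),r["confidence"])
im=cv2.imread("pics/g1.png")[130:230,240:360]; cv2.imwrite("pics/g1d.png",cv2.resize(im,None,fx=6,fy=6,interpolation=cv2.INTER_CUBIC))
E
```

```text
[0.507, 0.019, 0.144] [338.92484798 204.89151627]
[0.507, 0.019, 0.158] [338.05617162 179.02884421]
[0.508, 0.023, 0.18] [330.8703279 142.7141517]
[0.508, 0.023, 0.13] [334.17127004 235.61487412]
[0.508, 0.023, 0.02] [340.77384496 421.43575644]
fork_grip [0.50670088 0.02622353 0.15990503] 0.66
fork [0.51005821 0.02527001 0.0194616 ] 0.66
```

View pics/g1d.png

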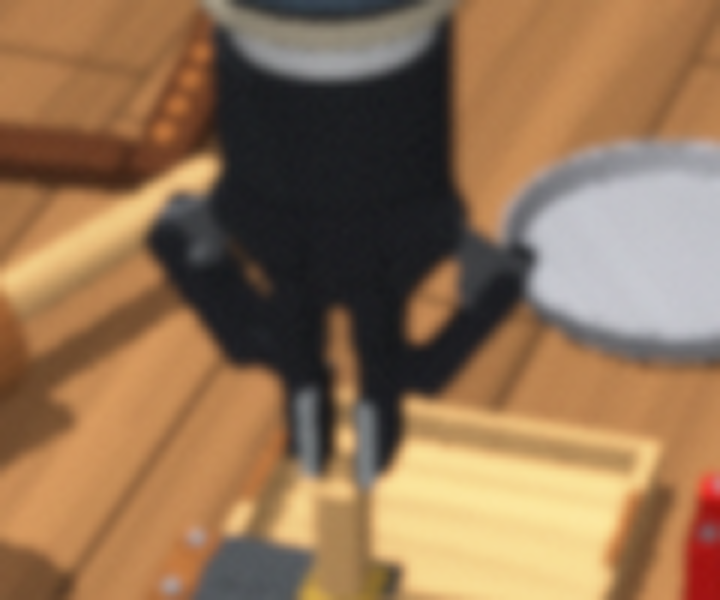

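The pads seem to hold only the top of the handle (tips near g1d row 485, handle top about 474). I'll reopen, go 9 mm lower and compare.

```bash

python3 -m handwheel '{"hand":[40,40,40,40,40,40,40,40],"linear":[[0,0,0],[0,0,0],[2,0,0],[4,0,3],[4,0,6],[4,0,9],[4,0,9],[4,0,9]],"twist":[[0,0,0],[0,0,0],[0,0,0],[0,0,0],[0,0,0],[0,0,0],[0,0,0],[0,0,0]]}'
python3 - <<'E'
from h import *
to(.508,.0232,.157,.07)
im=save("side","g2.png")[150:270,230:360]; cv2.imwrite("pics/g2c.png",cv2.resize(im[:,:,::-1],None,fx=5,fy=5,interpolation=cv2.INTER_CUBIC))
E
```

```text
clock: 5.78
position: [0.5061, 0.0228, 0.1478]
ee_rot: [[-0.07, 0.998, -0.001], [0.998, 0.07, 0.0], [0.0, -0.001, -1.0]]
ft_force: [-0.2, -0.2, 0.4]
opening: 0.472
grip_force: 0.0
to [ 0.3  1.9 -9.2] [-0.0007 -0.0001  0.    ] pos [506.1  22.8 147.8] t 5.8
```

View pics/g2c.png

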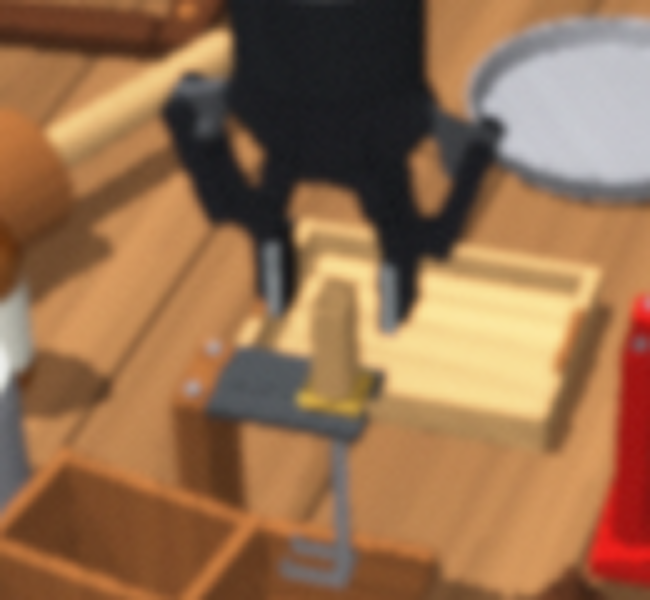

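Open fingers straddle the handle; tips at row ~325, handle top ~280, guard ~400. I'll go 3 mm lower and close.

```bash

python3 -m handwheel '{"hand":[40,30,20,10,10,10,10,10],"linear":[[0,1.5,3],[0,1.5,3],[0,1.5,3],[0,1.5,3],[0,1.5,3],[0,1.5,3],[0,1.5,3],[0,1.5,3]],"twist":[[0,0,0],[0,0,0],[0,0,0],[0,0,0],[0,0,0],[0,0,0],[0,0,0],[0,0,0]]}' 80
python3 -m handwheel '{"hand":[10,10,10,10,10,10,10,10],"linear":[[0,0,0],[0,0,-1],[0,0,-3],[0,0,-6],[0,0,-9],[0,0,-12],[0,0,-12],[0,0,-12]],"twist":[[0,0,0],[0,0,0],[0,0,0],[0,0,0],[0,0,0],[0,0,0],[0,0,0],[0,0,0]]}' 80
python3 - <<'E'
from h import *
to(.508,.0232,.157,.07)
im=save("side","g3.png")[150:270,230:360]; cv2.imwrite("pics/g3c.png",cv2.resize(im[:,:,::-1],None,fx=5,fy=5,interpolation=cv2.INTER_CUBIC))
E
```

```text
clock: 6.5
position: [0.508, 0.0229, 0.1453]
ee_rot: [[-0.07, 0.998, 0.001], [0.998, 0.07, -0.0], [-0.0, 0.001, -1.0]]
ft_force: [0.8, 0.6, 2.8]
opening: 0.16
grip_force: 78.9
clock: 7.17
position: [0.5079, 0.0229, 0.1573]
ee_rot: [[-0.07, 0.998, 0.0], [0.998, 0.07, -0.0], [-0.0, 0.0, -1.0]]
ft_force: [-0.2, -0.2, -0.5]
opening: 0.159
grip_force: 78.5
to [0.3 0.1 0.3] [0.0004 0.     0.    ] pos [507.9  22.9 157.3] t 7.2
```

View pics/g3c.png

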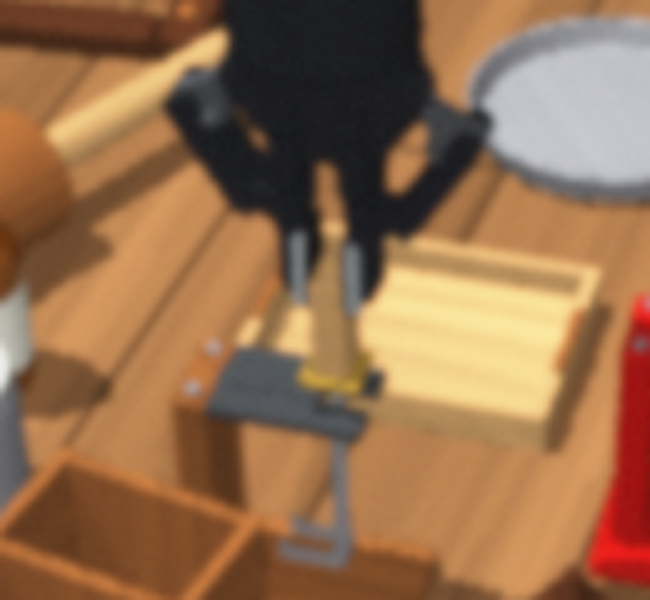

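Fork is held and lifted about 12 mm with its guard off the bracket (guard at row 380). Drawing it out.

```bash

python3 -m handwheel '{"hand":[10,10,10,10,10,10,10,10],"linear":[[0,-5,0],[0,-15,0],[0,-30,0],[0,-45,0],[0,-60,0],[0,-75,0],[0,-80,0],[0,-80,0]],"twist":[[0,0,0],[0,0,0],[0,0,0],[0,0,0],[0,0,0],[0,0,0],[0,0,0],[0,0,0]]}' 
python3 -m handwheel '{"hand":[10,10,10,10,10,10,10,10],"linear":[[0,0,-20],[0,0,-50],[0,0,-80],[0,0,-110],[0,0,-140],[0,0,-165],[0,0,-170],[0,0,-170]],"twist":[[0,0,0],[0,0,0],[0,0,0],[0,0,0],[0,0,0],[0,0,0],[0,0,0],[0,0,0]]}' 
python3 - <<'E'
from h import *
np.set_printoptions(precision=4,suppress=True)
to(.508,.0232,.157,.07)
F=[]
for i in range(6):
    im=snapshot("top"); F.append(im.astype(float)); s=status.read_state(); print(s["ft_force"],s["moment"])
m=np.mean(F,0); np.save("top1.npy",m)
print("noise",np.std([f[200,200] for f in F],0))
c=cv2.resize(m[180:245,160:285][:,:,::-1].astype(np.uint8),None,fx=6.4,fy=6.4,interpolation=cv2.INTER_NEAREST)
cv2.imwrite("pics/t1.png",np.clip(c.astype(int)*1.6,0,255).astype(np.uint8))
im=save("side","g4.png")
for t in ("fork","fork_grip","fork_seat"):
    for r in pinpoint(t,"side"): print(t,world("side",r["position"]),r["confidence"])
E
```

```text
clock: 7.88
position: [0.4268, 0.0173, 0.1571]
ee_rot: [[-0.07, 0.998, -0.0], [0.998, 0.07, 0.0], [0.0, -0.0, -1.0]]
ft_force: [1.1, 0.2, -0.3]
opening: 0.163
grip_force: 78.5
clock: 8.55
position: [0.4289, 0.0173, 0.3283]
ee_rot: [[-0.07, 0.998, 0.003], [0.998, 0.07, -0.0], [-0.0, 0.003, -1.0]]
ft_force: [0.1, 0.3, -1.1]
opening: 0.165
grip_force: 78.6
to [  0.4  78.8 171.5] [ 0.0031  0.0004 -0.    ] pos [428.9  17.3 328.3] t 8.6
[-0.1144 -0.0722 -1.13  ] [-0.0427  0.016  -0.0439]
[-0.219   0.309  -2.1284] [ 0.0459 -0.0272 -0.0113]
[-0.1993  0.1245 -0.9284] [ 0.004   0.0045 -0.0273]
[ 0.615   0.1795 -1.1444] [-0.0234  0.0574 -0.0272]
[-0.789  -0.451  -0.5396] [-0.0177 -0.0243  0.0076]
[-0.5998  0.1091 -1.3822] [ 0.0672 -0.0363 -0.0132]
noise [0.5774 0.3727 0.6872]
fork [0.4276 0.0186 0.2021] 0.77
fork_grip [0.429  0.0206 0.3386] 0.71
fork_seat [0.4439 0.0173 0.2035] 0.67
```

View pics/t1.png

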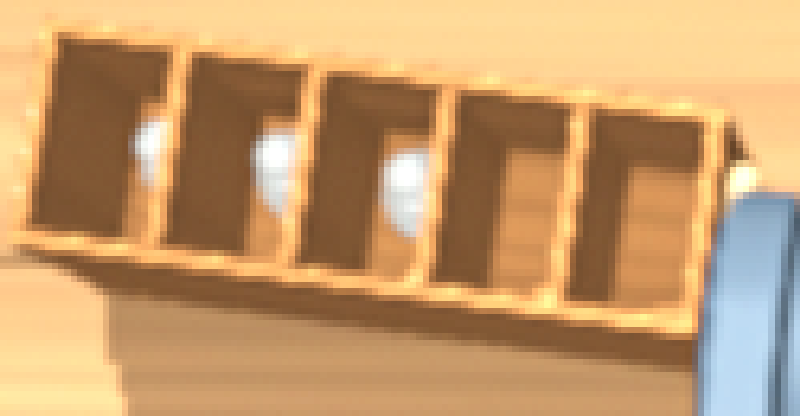

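View pics/g4.png

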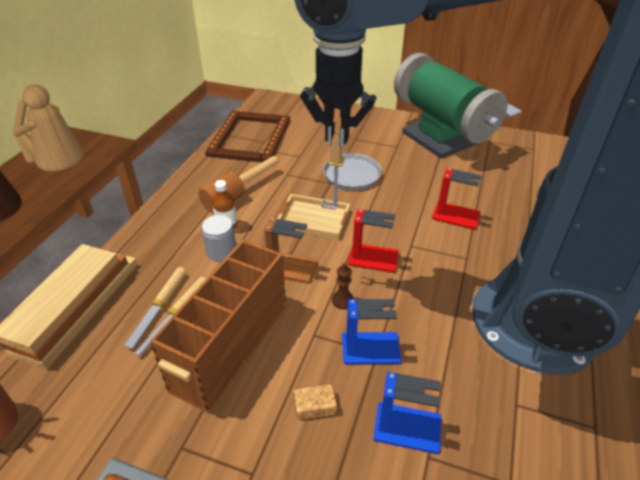

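Top crop: white pawns visible at (155,150), (275,165), (408,190) in wells 4, 3, 2 and the other two wells empty. Side view: fork hangs straight below the gripper, foot at (332,205). Now I'll fit box and pawns on subpixels.

```bash
cat > fit.py <<'E'
from h import *
from scipy.optimize import minimize
np.set_printoptions(precision=4,suppress=True)
m=np.load("top1.npy"); u0,v0,W,H=150,170,150,85; S=8
I=m[v0:v0+H,u0:u0+W]; c,R,t=cam("top")
K=np.array([[c["fx"],0,c["cx"]],[0,c["fy"],c["cy"]],[0,0,1]])
def px(P):
    q=(np.atleast_2d(P)-t)@R@K.T; q=q[:,:2]/q[:,2:]; return (q-[u0-.5,v0-.5])*S-.5
def b2w(b,P):
    P=np.atleast_2d(P); cs,sn=np.cos(b[2]),np.sin(b[2]); return np.c_[b[0]+cs*P[:,0]-sn*P[:,1],b[1]+sn*P[:,0]+cs*P[:,1],P[:,2]]
def poly(M,P,v): cv2.fillPoly(M,[np.round(P*16).astype(np.int32)],v,shift=4)
def down(M): return cv2.resize(M.astype(np.float32),(W,H),interpolation=cv2.INTER_AREA)
def rect(x0,x1,y0,y1,z): return np.array([[x0,y0,z],[x1,y0,z],[x1,y1,z],[x0,y1,z]])
def rim(b):
    O=np.zeros((H*S,W*S),np.uint8); poly(O,px(b2w(b,rect(-.046,.046,-.138,.138,.155))),1); M=O.copy()
    for k in range(5): yc=-.108+.054*k; poly(M,px(b2w(b,rect(-.04,.04,yc-.024,yc+.024,.155))),0)
    return down(M),down(O)
g=I.sum(2)/3
def cost(b):
    M,O=rim(b); w=O-M; return (w*g).sum()/w.sum()-(M*g).sum()/M.sum()
best=min((minimize(cost,[.558+dx,.260+dy,-.118],method="Nelder-Mead",options=dict(initial_simplex=[[.558+dx,.26+dy,-.118],[.561+dx,.26+dy,-.118],[.558+dx,.263+dy,-.118],[.558+dx,.26+dy,-.105]],xatol=1e-5,fatol=1e-3)) for dx in(-.002,.002) for dy in(-.002,.002)),key=lambda r:r.fun)
b=best.x; print("box",b,best.fun)
f=np.clip((I[:,:,2]/I[:,:,0]-.55)/.4,0,1)
Z=np.array([0,.01,.011,.016,.022,.028,.033,.034,.04,.046]); r=np.array([.02,.02,.017,.014,.011,.009,.0075,.0045,.0045,.0045])
zz=np.linspace(.046,.066,15); Z=np.r_[Z,zz]; r=np.r_[r,np.sqrt(np.maximum(.01**2-(zz-.056)**2,1e-8))]
A=np.linspace(0,2*np.pi,40)
def pawn(p,k,mask):
    M=np.zeros((H*S,W*S),np.uint8); yc=-.108+.054*k
    for z,q in zip(Z,r): poly(M,px(b2w(b,np.c_[p[0]+q*np.cos(A),yc+p[1]+q*np.sin(A),0*A+.008+z])),1)
    return down(M*mask)
for k in (2,3,4):
    yc=-.108+.054*k; mask=np.zeros((H*S,W*S),np.uint8); poly(mask,px(b2w(b,rect(-.04,.04,yc-.024,yc+.024,.155))),1); w=down(mask)
    C=lambda p:(w*(pawn(p,k,mask)-f)**2).sum()
    gr=[(C([x,y]),x,y) for x in np.arange(.008,.022,.001) for y in np.arange(-.006,.0061,.001)]
    gr.sort(); o=minimize(C,gr[0][1:],method="Nelder-Mead",options=dict(initial_simplex=[[gr[0][1],gr[0][2]],[gr[0][1]+.001,gr[0][2]],[gr[0][1],gr[0][2]+.001]],xatol=1e-5))
    print(k,o.x,o.fun,"null",(w*f**2).sum(),"world",b2w(b,[o.x[0],yc+o.x[1],.052]))
E
python3 fit.py
```

```text
box [ 0.5605  0.2633 -0.1281] -51.43946515967046
2 [0.0143 0.0005] 1.1149220000405717 null 64.97512091266702 world [[0.5747 0.2619 0.052 ]]
3 [0.0154 0.0025] 1.4964648857992013 null 53.61097837682654 world [[0.5829 0.3173 0.052 ]]
4 [ 0.0139 -0.0009] 0.9725505328984112 null 22.546380787198515 world [[0.588  0.3677 0.052 ]]
```

```bash
cat >> h.py <<'E'
BOX=[.5605,.2633,-.128]
def b2(x,y):
    c,s=np.cos(BOX[2]),np.sin(BOX[2]); return BOX[0]+c*x-s*y,BOX[1]+s*x+c*y
def tobox(x,y,foot): to(*b2(x,y),foot+.125,BOX[2])
E
python3 -c "
from h import *
tobox(0,-.054,.205)"
```

```text
to [183.1 138.8  -3.3] [-6.00e-04 -1.00e-04  1.98e-01] pos [427.9  17.3 326.7] t 9.1
```

```bash

python3 -m handwheel '{"hand":[10,10,10,10,10,10,10,10],"linear":[[20,15,-2],[50,38,-3],[80,61,-3],[110,84,-3],[140,106,-3],[170,128,-3],[183,139,-3],[183,139,-3]],"twist":[[0,0,0.02],[0,0,0.06],[0,0,0.1],[0,0,0.14],[0,0,0.18],[0,0,0.198],[0,0,0.198],[0,0,0.198]]}' 
python3 -m handwheel '{"hand":[10,10,10,10,10,10,10,10],"linear":[[0,0,10],[0,0,30],[0,0,50],[0,0,70],[0,0,85],[0,0,95],[0,0,100],[0,0,100]],"twist":[[0,0,0],[0,0,0],[0,0,0],[0,0,0],[0,0,0],[0,0,0],[0,0,0],[0,0,0]]}' 
python3 -c "
from h import *
tobox(0,-.054,.042)
s=save('side','h1.png')
for r in pinpoint('fork','side'): print(world('side',r['position']),r['confidence'])"
```

```text
clock: 9.72
position: [0.5549, 0.2123, 0.3287]
ee_rot: [[0.125, 0.992, -0.001], [0.992, -0.125, 0.0], [0.0, -0.001, -1.0]]
ft_force: [0.6, 0.4, -1.1]
opening: 0.163
grip_force: 78.5
clock: 10.38
position: [0.5534, 0.209, 0.2293]
ee_rot: [[0.128, 0.992, -0.001], [0.992, -0.128, -0.0], [-0.001, -0.001, -1.0]]
ft_force: [0.8, 0.2, -1.5]
opening: 0.159
grip_force: 78.6
to [ 0.8  0.2 62.3] [-0.0012  0.0006 -0.0005] pos [553.4 209.  229.3] t 10.4
[0.554033   0.20995085 0.10563203] 0.71
```

```bash

python3 -m handwheel '{"hand":[10,10,10,10,10,10,10,10],"linear":[[0,0,10],[0,0,25],[0,0,40],[0,0,52],[0,0,59],[0,0,62],[0,0,62],[0,0,62]],"twist":[[0,0,0],[0,0,0],[0,0,0],[0,0,0],[0,0,0],[0,0,0],[0,0,0],[0,0,0]]}' 
python3 -m handwheel '{"hand":[10,10,10,10,10,10,10,10],"linear":[[2,0,0],[4,0,0],[6,0,0],[7,0,0],[8,0,0],[8,0,0],[8,0,0],[8,0,0]],"twist":[[0,0,0],[0,0,0],[0,0,0],[0,0,0],[0,0,0],[0,0,0],[0,0,0],[0,0,0]]}' 
for i in 1 2 3; do python3 -m handwheel '{"hand":[10,10,10,10,10,10,10,10],"linear":[[0.5,0,0],[1,0,0],[1,0,0],[1,0,0],[1,0,0],[1,0,0],[1,0,0],[1,0,0]],"twist":[[0,0,0],[0,0,0],[0,0,0],[0,0,0],[0,0,0],[0,0,0],[0,0,0],[0,0,0]]}' | egrep "posi|ft"; done
```

```text
clock: 11.15
position: [0.5542, 0.2097, 0.1686]
ee_rot: [[0.128, 0.992, 0.001], [0.992, -0.128, 0.0], [0.0, 0.001, -1.0]]
ft_force: [-0.4, -0.5, -0.7]
opening: 0.163
grip_force: 78.6
clock: 11.82
position: [0.5549, 0.2175, 0.1681]
ee_rot: [[0.128, 0.992, -0.0], [0.992, -0.128, -0.0], [-0.0, -0.0, -1.0]]
ft_force: [-0.2, 0.0, -1.4]
opening: 0.168
grip_force: 78.6
position: [0.555, 0.2185, 0.1681]
ft_force: [0.0, -0.6, -1.3]
position: [0.5551, 0.2195, 0.1681]
ft_force: [0.0, -0.1, -1.7]
position: [0.5553, 0.2205, 0.1681]
ft_force: [0.3, -0.2, -2.3]
```

```bash

for i in 1 2; do python3 -m handwheel '{"hand":[10,10,10,10,10,10,10,10],"linear":[[0.5,0,0],[1,0,0],[1,0,0],[1,0,0],[1,0,0],[1,0,0],[1,0,0],[1,0,0]],"twist":[[0,0,0],[0,0,0],[0,0,0],[0,0,0],[0,0,0],[0,0,0],[0,0,0],[0,0,0]]}' | egrep "posi|ft"; done
```

```text
position: [0.5553, 0.2209, 0.1682]
ft_force: [-0.7, -4.9, 1.2]
position: [0.5554, 0.2212, 0.1682]
ft_force: [-2.3, -8.8, 2.8]
```

```bash

python3 -m handwheel '{"hand":[10,10,10,10,10,10,10,10],"linear":[[-3,0,0],[-8,0,0],[-13,0,0],[-17,0,0],[-20,0,0],[-22,0,0],[-22,0,0],[-22,0,0]],"twist":[[0,0,0],[0,0,0],[0,0,0],[0,0,0],[0,0,0],[0,0,0],[0,0,0],[0,0,0]]}' |egrep "posi|ft"
for i in 1 2 3 4; do python3 -m handwheel '{"hand":[10,10,10,10,10,10,10,10],"linear":[[-0.5,0,0],[-1,0,0],[-1,0,0],[-1,0,0],[-1,0,0],[-1,0,0],[-1,0,0],[-1,0,0]],"twist":[[0,0,0],[0,0,0],[0,0,0],[0,0,0],[0,0,0],[0,0,0],[0,0,0],[0,0,0]]}' | egrep "posi|ft"; done
```

```text
position: [0.5527, 0.2006, 0.1681]
ft_force: [-0.2, -0.2, -0.9]
position: [0.5526, 0.1997, 0.1681]
ft_force: [0.3, 0.2, -0.9]
position: [0.5525, 0.1987, 0.1681]
ft_force: [1.2, 0.5, -1.5]
position: [0.5524, 0.1983, 0.1682]
ft_force: [0.5, 5.0, -1.0]
position: [0.5524, 0.198, 0.1683]
ft_force: [-0.1, 8.6, -1.8]
```

Both contacts give the well-1 middle at TCP y 0.2096 against 0.2098 predicted from vision, so the calibration is good. On to well 2.

```bash

python3 -m handwheel '{"hand":[10,10,10,10,10,10,10,10],"linear":[[7,0,0],[13,0,-5],[13,0,-25],[13,0,-50],[13,0,-80],[13,0,-100],[13,0,-110],[13,0,-110]],"twist":[[0,0,0],[0,0,0],[0,0,0],[0,0,0],[0,0,0],[0,0,0],[0,0,0],[0,0,0]]}' |egrep "posi|ft"
python3 -c "
from h import *
tobox(.0143-.039,.0005,.155)"
```

```text
position: [0.5546, 0.2099, 0.2804]
ft_force: [0.0, -0.3, -0.9]
to [ 54.2 -25.7   0.3] [ 0.0035 -0.0012  0.0001] pos [554.6 209.9 280.4] t 19.1
```

```bash

python3 -m handwheel '{"hand":[10,10,10,10,10,10,10,10],"linear":[[0,0,-10],[0,0,-20],[20,-10,-20],[40,-20,-20],[54,-26,-20],[54,-26,-20],[54,-26,-20],[54,-26,-20]],"twist":[[0,0,0],[0,0,0],[0,0,0],[0,0,0],[0,0,0],[0,0,0],[0,0,0],[0,0,0]]}' |egrep "posi|ft"
python3 -c "
from h import *
tobox(.0143-.039,.0005,.051)"
```

```text
position: [0.5351, 0.2659, 0.2978]
ft_force: [0.2, 0.3, -1.9]
to [  1.2   0.9 121.8] [-0.0005  0.0007 -0.0001] pos [535.1 265.9 297.8] t 19.8
```

```bash

python3 -m handwheel '{"hand":[10,10,10,10,10,10,10,10],"linear":[[0.5,0,15],[0.5,0,35],[0.5,0,55],[0.5,0,72],[0.5,0,82],[0.5,0,88],[0.5,0,88],[0.5,0,88]],"twist":[[0,0,0],[0,0,0],[0,0,0],[0,0,0],[0,0,0],[0,0,0],[0,0,0],[0,0,0]]}' |egrep "posi|ft"
python3 -c "
from h import *
tobox(.0143-.039,.0005,.051)
tobox(.0143-.015,.0005,.0445)"
```

```text
position: [0.5355, 0.2668, 0.2107]
ft_force: [-1.2, 0.4, -0.0]
to [ 0.2  0.6 34.7] [ 0.0006 -0.0003 -0.0003] pos [535.5 266.8 210.7] t 20.5
to [ 0.2 24.6 41.3] [ 0.0006 -0.0003 -0.0003] pos [535.5 266.8 210.7] t 20.5
```

```bash

python3 -m handwheel '{"hand":[10,10,10,10,10,10,10,10],"linear":[[0,0,8],[0,0,18],[0,0,28],[0,0,34.5],[0,1,34.5],[0,2.5,36],[0,5,41],[0,5,41]],"twist":[[0,0,0],[0,0,0],[0,0,0],[0,0,0],[0,0,0],[0,0,0],[0,0,0],[0,0,0]]}' |egrep "posi|ft"
python3 -m handwheel '{"hand":[10,10,10,10,10,10,10,10],"linear":[[0,1,0],[0,3,0],[0,5,0],[0,7,0],[0,9,0],[0,11,0],[0,11,0],[0,11,0]],"twist":[[0,0,0],[0,0,0],[0,0,0],[0,0,0],[0,0,0],[0,0,0],[0,0,0],[0,0,0]]}' |egrep "posi|ft"
python3 -m handwheel '{"hand":[10,10,10,10,10,10,10,10],"linear":[[0,2,0],[0,4,0],[0,6,0],[0,7.5,0],[0,8.5,0],[0,8.5,0],[0,8.5,0],[0,8.5,0]],"twist":[[0,0,0],[0,0,0],[0,0,0],[0,0,0],[0,0,0],[0,0,0],[0,0,0],[0,0,0]]}' |egrep "posi|ft"
python3 - <<'E'
from h import *
tobox(.0143-.015,.0005,.0445)
E
```

```text
position: [0.5403, 0.2662, 0.1685]
ft_force: [0.2, 0.3, -2.5]
position: [0.551, 0.2649, 0.1691]
ft_force: [0.7, -0.8, -1.0]
position: [0.5593, 0.2638, 0.1691]
ft_force: [-0.3, 0.1, -0.6]
to [ 0.1  0.6 -0.4] [-0.0001  0.      0.    ] pos [559.3 263.8 169.1] t 22.5
```

```bash

python3 -m handwheel '{"hand":[10,10,10,10,10,10,10,10],"linear":[[0,0,-2],[0,0,-5],[0,0,-8],[0,0,-12],[0,0,-16],[0,0,-20],[0,0,-20],[0,0,-20]],"twist":[[0,0,0],[0,0,0],[0,0,0],[0,0,0],[0,0,0],[0,0,0],[0,0,0],[0,0,0]]}' |egrep "posi|ft"
python3 - <<'E'
from h import *
f=[];
for i in range(10):
    im=snapshot("top"); s=status.read_state(); f.append(np.r_[s["ft_force"],s["moment"]])
print(np.mean(f,0).round(3),np.std(f,0).round(3))
c=cv2.resize(im[180:245,160:285][:,:,::-1],None,fx=6.4,fy=6.4,interpolation=cv2.INTER_NEAREST)
cv2.imwrite("pics/t2.png",np.clip(c.astype(int)*1.5,0,255).astype(np.uint8))
E
```

```text
position: [0.5594, 0.2639, 0.1893]
ft_force: [0.6, 0.1, -3.2]
[-0.098  0.296 -2.68   0.006  0.008  0.007] [0.518 0.507 0.467 0.033 0.018 0.027]
```

View pics/t2.png

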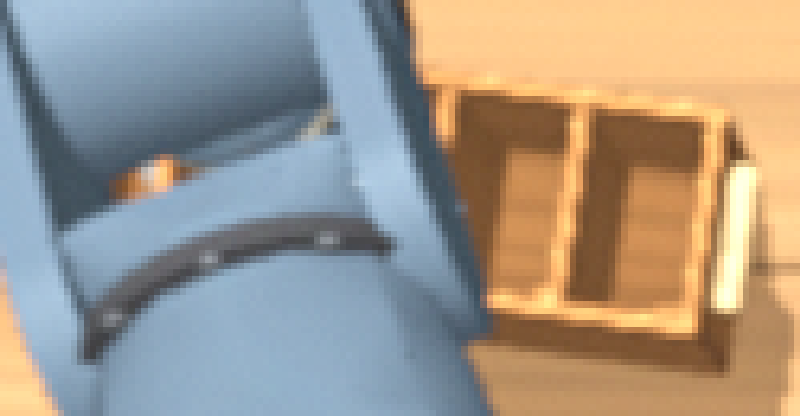

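The arm covers the box from above, but the force rose by about 1.5 N, so the pawn is on the fork and leaded. Raise, weigh again in the air, and re-check the tray.

```bash

python3 -m handwheel '{"hand":[10,10,10,10,10,10,10,10],"linear":[[0,0,-8],[0,0,-22],[0,0,-38],[0,0,-54],[0,0,-70],[0,0,-80],[0,0,-85],[0,0,-85]],"twist":[[0,0,0],[0,0,0],[0,0,0],[0,0,0],[0,0,0],[0,0,0],[0,0,0],[0,0,0]]}' |egrep "posi|ft"
python3 -m handwheel '{"hand":[10,10,10,10,10,10,10,10],"linear":[[0,0,-8],[0,0,-22],[0,0,-38],[0,0,-54],[0,0,-70],[0,0,-80],[0,0,-85],[0,0,-85]],"twist":[[0,0,0],[0,0,0],[0,0,0],[0,0,0],[0,0,0],[0,0,0],[0,0,0],[0,0,0]]}' |egrep "posi|ft"
cat >> h.py <<'E'
def weigh(n=8):
    f=[]
    for i in range(n): snapshot("top"); f.append(status.read_state()["ft_force"][2])
    print("Fz",np.mean(f).round(2),"sd",np.std(f).round(2))
def dishes(d=("tray","thali")):
    for n in("side","top"):
        snapshot(n)
        for t in d: print(n,t,[(world(n,r["position"]).round(4),round(r["confidence"],2)) for r in pinpoint(t,n)[:2]])
def seat(x,y,z):
    "z of pawn underside"
    to(x-.015*np.cos(BOX[2]),y-.015*np.sin(BOX[2]),z+.044+.125,BOX[2])
E
python3 - <<'E'
from h import *
weigh(); dishes(); save("side","s5.png")
for r in pinpoint("pawn_a","side"): print(world("side",r["position"]),r["confidence"])
seat(.581,-.1565,.185)
E
```

```text
position: [0.5597, 0.2639, 0.2752]
ft_force: [-0.3, 0.2, -2.5]
position: [0.5595, 0.2639, 0.3596]
ft_force: [-0.6, 0.1, -3.3]
Fz -2.65 sd 0.43
side tray [(array([ 0.5387, -0.1604, -0.0012]), 0.83)]
side thali [(array([ 5.056e-01, -3.810e-01, -4.000e-04]), 0.78), (array([0.5541, 0.2618, 0.0037]), 0.58)]
top tray [(array([ 5.388e-01, -1.567e-01,  5.000e-04]), 0.64)]
top thali [(array([ 0.5042, -0.3863, -0.0038]), 0.97)]
[0.56849079 0.25928175 0.18758973] 0.77
[ 5.03917229e-01 -3.81653795e-01 -2.09648883e-04] 0.69
[0.38444988 0.07498981 0.00255039] 0.63
[0.50746063 0.01776605 0.12556477] 0.59
[0.74473646 0.2543167  0.00241162] 0.58
to [-414.1   60.1    5.1] [ 0.0001 -0.     -0.    ] pos [559.4 263.8 359.1] t 25.8
```

View pics/s5.png

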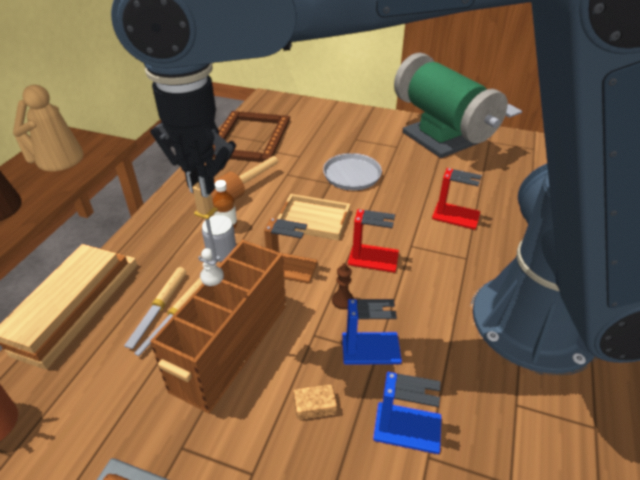

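The pawn hangs upright from the fork at (210,268). It is heavy, so it goes to the tray.

```bash

python3 -m handwheel '{"hand":[10,10,10,10,10,10,10,10],"linear":[[-6,1,0],[-18,3,0],[-38,6,0],[-64,9,0],[-94,14,0],[-126,18,0],[-158,23,0],[-190,28,0]],"twist":[[0,0,0],[0,0,0],[0,0,0],[0,0,0],[0,0,0],[0,0,0],[0,0,0],[0,0,0]]}' |egrep "posi|ft"
python3 -m handwheel '{"hand":[10,10,10,10,10,10,10,10],"linear":[[-32,5,0],[-64,9,0],[-96,14,0],[-128,18,0],[-158,23,0],[-184,27,0],[-204,30,0],[-216,31,0]],"twist":[[0,0,0],[0,0,0],[0,0,0],[0,0,0],[0,0,0],[0,0,0],[0,0,0],[0,0,0]]}' |egrep "posi|ft"
python3 -m handwheel '{"hand":[10,10,10,10,10,10,10,10],"linear":[[-6,1,3],[-8,1,12],[-8,1,25],[-8,1,42],[-8,1,60],[-8,1,75],[-8,1,83],[-8,1,85]],"twist":[[0,0,0],[0,0,0],[0,0,0],[0,0,0],[0,0,0],[0,0,0],[0,0,0],[0,0,0]]}' |egrep "posi|ft"
python3 - <<'E'
from h import *
weigh(4); dishes(("tray",)); 
for r in pinpoint("pawn_a","side")[:3]: print(world("side",r["position"]),r["confidence"])
seat(.581,-.1565,.006)
E
```

```text
position: [0.5624, 0.0694, 0.3593]
ft_force: [0.4, -0.3, -2.7]
position: [0.5653, -0.1494, 0.359]
ft_force: [-0.5, -0.8, -3.0]
position: [0.5653, -0.1534, 0.2722]
ft_force: [-0.5, 0.2, -3.1]
Fz -2.38 sd 0.42
side tray [(array([ 0.5385, -0.1617,  0.0014]), 0.94)]
top tray []
[ 0.57803914 -0.16057378  0.10175387] 0.76
to [-0.1 -0.1 99.5] [ 0.0007  0.0001 -0.    ] pos [ 566.1 -154.5  274.5] t 28.2
```

```bash

python3 -m handwheel '{"hand":[10,10,10,10,10,10,10,10],"linear":[[0,0,8],[0,0,22],[0,0,40],[0,0,58],[0,0,74],[0,0,84],[0,0,90],[0,0,93]],"twist":[[0,0,0],[0,0,0],[0,0,0],[0,0,0],[0,0,0],[0,0,0],[0,0,0],[0,0,0]]}' |egrep "posi|ft"
python3 -m handwheel '{"hand":[10,10,10,10,10,10,10,10],"linear":[[0,0,1.5],[0,0,3],[0,0,4.5],[0,0,6],[0,0,8],[0,0,10],[0,0,12],[0,0,13.5]],"twist":[[0,0,0],[0,0,0],[0,0,0],[0,0,0],[0,0,0],[0,0,0],[0,0,0],[0,0,0]]}' |egrep "posi|ft"
python3 -m handwheel '{"hand":[10,10,10,10,10,10,10,10],"linear":[[0,0,0],[0,0,0],[0,-1,0],[0,-4,0],[0,-8,0],[0,-13,0],[0,-18,0],[0,-23,0]],"twist":[[0,0,0],[0,0,0],[0,0,0],[0,0,0],[0,0,0],[0,0,0],[0,0,0],[0,0,0]]}' |egrep "posi|ft"
python3 -m handwheel '{"hand":[10,10,10,10,10,10,10,10],"linear":[[0,-6,0],[0,-14,0],[0,-22,0],[0,-27,0],[0,-27,0],[0,-27,-8],[0,-27,-25],[0,-27,-50]],"twist":[[0,0,0],[0,0,0],[0,0,0],[0,0,0],[0,0,0],[0,0,0],[0,0,0],[0,0,0]]}' |egrep "posi|ft"
python3 - <<'E'
from h import *
weigh(4); dishes(("tray",)); im=save("side","s6.png")
for r in pinpoint("pawn_a","side")[:3]: print(world("side",r["position"]),r["confidence"])
cv2.imwrite("pics/s6c.png",cv2.resize(im[130:250,240:400][:,:,::-1],None,fx=4.5,fy=4.5,interpolation=cv2.INTER_CUBIC))
E
```

```text
position: [0.5658, -0.1544, 0.1803]
ft_force: [-0.1, 0.1, -2.0]
position: [0.566, -0.1544, 0.1674]
ft_force: [0.1, 0.8, -0.6]
position: [0.5425, -0.1514, 0.1676]
ft_force: [0.2, 0.2, -0.7]
position: [0.5159, -0.1478, 0.2173]
ft_force: [0.2, 0.1, -1.2]
Fz 0.27 sd 2.73
side tray [(array([ 0.5401, -0.1598,  0.001 ]), 0.87), (array([5.562e-01, 2.657e-01, 3.000e-04]), 0.59)]
top tray [(array([ 5.404e-01, -1.611e-01, -2.000e-04]), 0.56), (array([ 0.7383, -0.067 , -0.0015]), 0.56)]
[ 0.57617746 -0.15830922  0.00497399] 0.82
```

View pics/s6c.png

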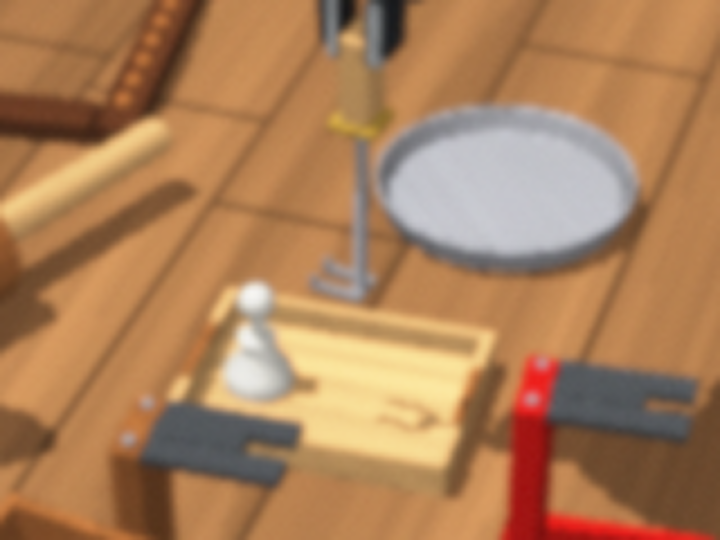

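The pawn stands upright in the tray near its +x side (crop (258,340)) and the fork is free. Next, well 3.

```bash
python3 -c "
from h import *
tobox(.0154-.039,.0565,.185)"
```

```text
to [470.1 -32.2 -92.9] [-0.0012 -0.0003  0.    ] pos [ 516.2 -148.   217. ] t 31.4
```

```bash

python3 -m handwheel '{"hand":[10,10,10,10,10,10,10,10],"linear":[[10,0,-20],[30,-2,-50],[60,-4,-80],[95,-7,-93],[130,-9,-93],[165,-11,-93],[200,-14,-93],[235,-16,-93]],"twist":[[0,0,0],[0,0,0],[0,0,0],[0,0,0],[0,0,0],[0,0,0],[0,0,0],[0,0,0]]}' |egrep "posi|ft"
python3 -m handwheel '{"hand":[10,10,10,10,10,10,10,10],"linear":[[35,-2,0],[70,-5,0],[105,-7,0],[140,-10,0],[175,-12,0],[205,-14,0],[225,-16,0],[235,-16,0]],"twist":[[0,0,0],[0,0,0],[0,0,0],[0,0,0],[0,0,0],[0,0,0],[0,0,0],[0,0,0]]}' |egrep "posi|ft"
python3 -c "
from h import *
weigh(4)
tobox(.0154-.039,.0565,.085)"
```

```text
position: [0.5302, 0.0888, 0.3104]
ft_force: [0.8, 0.5, -0.8]
position: [0.5441, 0.3246, 0.3097]
ft_force: [0.4, -0.0, -1.6]
Fz -1.19 sd 0.39
to [  1.1  -0.6 100.4] [-0.0003  0.0006 -0.0004] pos [544.8 321.2 310.4] t 32.9
```

```bash

python3 -m handwheel '{"hand":[10,10,10,10,10,10,10,10],"linear":[[1,-0.5,15],[1,-0.5,35],[1,-0.5,55],[1,-0.5,75],[1,-0.5,90],[1,-0.5,98],[1,-0.5,100],[1,-0.5,100]],"twist":[[0,0,0],[0,0,0],[0,0,0],[0,0,0],[0,0,0],[0,0,0],[0,0,0],[0,0,0]]}' |egrep "posi|ft"
python3 -c "
from h import *
tobox(.0154-.039,.0565,.051)
tobox(.0154-.015,.0565,.0445)
status.read_state()"
```

```text
position: [0.5446, 0.3225, 0.2109]
ft_force: [-0.7, 0.8, -0.7]
to [-0.2 -0.3 34.9] [ 0.0001  0.0001 -0.0009] pos [544.6 322.5 210.9] t 33.6
to [-0.1 23.7 41.4] [ 0.0001  0.0001 -0.0009] pos [544.6 322.5 210.9] t 33.6
```

```bash

python3 -m handwheel '{"hand":[10,10,10,10,10,10,10,10],"linear":[[0,0,8],[0,0,18],[0,0,28],[0,0,34.5],[0,1,34.5],[0,2.5,36],[0,5,41.5],[0,5,41.5]],"twist":[[0,0,0],[0,0,0],[0,0,0],[0,0,0],[0,0,0],[0,0,0],[0,0,0],[0,0,0]]}' |egrep "posi|ft"
python3 -m handwheel '{"hand":[10,10,10,10,10,10,10,10],"linear":[[0,1,0],[0,3,0],[0,5,0],[0,7,0],[0,9,0],[0,11,0],[0,11,0],[0,11,0]],"twist":[[0,0,0],[0,0,0],[0,0,0],[0,0,0],[0,0,0],[0,0,0],[0,0,0],[0,0,0]]}' |egrep "posi|ft"
python3 -m handwheel '{"hand":[10,10,10,10,10,10,10,10],"linear":[[0,2,0],[0,4,0],[0,6,0],[0,7.5,0],[0,8.5,0],[0,8.5,0],[0,8.5,0],[0,8.5,0]],"twist":[[0,0,0],[0,0,0],[0,0,0],[0,0,0],[0,0,0],[0,0,0],[0,0,0],[0,0,0]]}' |egrep "posi|ft"
python3 -m handwheel '{"hand":[10,10,10,10,10,10,10,10],"linear":[[0,0,-2],[0,0,-5],[0,0,-8],[0,0,-12],[0,0,-16],[0,0,-20],[0,0,-20],[0,0,-20]],"twist":[[0,0,0],[0,0,0],[0,0,0],[0,0,0],[0,0,0],[0,0,0],[0,0,0],[0,0,0]]}' |egrep "posi|ft"
python3 -c "
from h import *
weigh(10)"
```

```text
position: [0.5495, 0.3224, 0.1684]
ft_force: [-0.2, 0.7, -0.6]
position: [0.5603, 0.3212, 0.1691]
ft_force: [0.6, -0.8, -0.6]
position: [0.5685, 0.3201, 0.1691]
ft_force: [0.1, 0.5, -1.2]
position: [0.5687, 0.3202, 0.1894]
ft_force: [0.2, -0.9, -2.2]
Fz -1.6 sd 0.54
```

```bash

python3 -m handwheel '{"hand":[10,10,10,10,10,10,10,10],"linear":[[0,0,-8],[0,0,-22],[0,0,-38],[0,0,-54],[0,0,-70],[0,0,-80],[0,0,-85],[0,0,-85]],"twist":[[0,0,0],[0,0,0],[0,0,0],[0,0,0],[0,0,0],[0,0,0],[0,0,0],[0,0,0]]}' |egrep "posi|ft"
python3 -m handwheel '{"hand":[10,10,10,10,10,10,10,10],"linear":[[0,0,-8],[0,0,-22],[0,0,-38],[0,0,-54],[0,0,-70],[0,0,-80],[0,0,-85],[0,0,-85]],"twist":[[0,0,0],[0,0,0],[0,0,0],[0,0,0],[0,0,0],[0,0,0],[0,0,0],[0,0,0]]}' |egrep "posi|ft"
python3 - <<'E'
from h import *
weigh(10); dishes()
for r in pinpoint("pawn_a","side")[:4]: print(world("side",r["position"]),r["confidence"])
seat(.535,-.383,.185)
E
```

```text
position: [0.5689, 0.3203, 0.2753]
ft_force: [0.1, 0.2, -1.8]
position: [0.5688, 0.3202, 0.3596]
ft_force: [-0.1, -0.3, -0.6]
Fz -1.78 sd 0.51
side tray [(array([ 0.5358, -0.1638, -0.0015]), 0.97)]
side thali [(array([ 0.5038, -0.384 ,  0.0008]), 0.6), (array([0.5822, 0.3174, 0.2346]), 0.58)]
top tray [(array([ 5.419e-01, -1.590e-01,  1.000e-04]), 0.88)]
top thali [(array([ 0.5037, -0.3852, -0.0021]), 0.88)]
[0.58141404 0.31630687 0.19378449] 0.73
[ 0.57637666 -0.15768803  0.00529716] 0.65
to [-701.7   41.4    5.1] [ 0.0001 -0.     -0.    ] pos [568.6 320.1 359.1] t 39.0
```

```bash

python3 -m handwheel '{"hand":[10,10,10,10,10,10,10,10],"linear":[[-6,0,0],[-18,1,0],[-38,2,0],[-64,4,0],[-94,6,0],[-126,8,0],[-158,9,0],[-190,11,0]],"twist":[[0,0,0],[0,0,0],[0,0,0],[0,0,0],[0,0,0],[0,0,0],[0,0,0],[0,0,0]]}' |egrep "posi|ft"
python3 -m handwheel '{"hand":[10,10,10,10,10,10,10,10],"linear":[[-34,2,0],[-68,4,0],[-102,6,0],[-136,8,0],[-170,10,0],[-204,12,0],[-238,14,0],[-272,16,0]],"twist":[[0,0,0],[0,0,0],[0,0,0],[0,0,0],[0,0,0],[0,0,0],[0,0,0],[0,0,0]]}' |egrep "posi|ft"
python3 -m handwheel '{"hand":[10,10,10,10,10,10,10,10],"linear":[[-34,2,0],[-68,4,0],[-102,6,0],[-136,8,0],[-168,10,0],[-196,12,0],[-218,13,0],[-232,14,0]],"twist":[[0,0,0],[0,0,0],[0,0,0],[0,0,0],[0,0,0],[0,0,0],[0,0,0],[0,0,0]]}' |egrep "posi|ft"
python3 -m handwheel '{"hand":[10,10,10,10,10,10,10,10],"linear":[[-6,0,3],[-8,0,12],[-8,0,25],[-8,0,42],[-8,0,60],[-8,0,75],[-8,0,83],[-8,0,85]],"twist":[[0,0,0],[0,0,0],[0,0,0],[0,0,0],[0,0,0],[0,0,0],[0,0,0],[0,0,0]]}' |egrep "posi|ft"
python3 - <<'E'
from h import *
dishes(("thali",)); 
for r in pinpoint("pawn_a","side")[:3]: print(world("side",r["position"]),r["confidence"])
seat(.534,-.384,.003)
E
```

```text
position: [0.5545, 0.128, 0.3593]
ft_force: [0.3, -0.4, -2.0]
position: [0.5352, -0.1439, 0.3594]
ft_force: [0.2, -0.6, -2.0]
position: [0.5192, -0.3761, 0.3589]
ft_force: [-0.6, -0.4, -1.6]
position: [0.5193, -0.38, 0.2723]
ft_force: [0.5, 0.4, -1.4]
side thali [(array([ 0.5032, -0.3804,  0.0017]), 0.76), (array([ 0.5301, -0.3812,  0.1065]), 0.42)]
top thali [(array([ 0.5024, -0.3874,  0.0021]), 0.85)]
[ 0.57713942 -0.1595338   0.00620892] 0.8
[ 0.5344237  -0.38316544  0.10884373] 0.49
to [ -0.7  -0.9 103.2] [0.0014 0.0009 0.0002] pos [ 520.  -381.4  275.2] t 41.9
```

```bash

python3 -m handwheel '{"hand":[10,10,10,10,10,10,10,10],"linear":[[0,0,8],[0,0,22],[0,0,40],[0,0,58],[0,0,76],[0,0,87],[0,0,93],[0,0,96]],"twist":[[0,0,0],[0,0,0],[0,0,0],[0,0,0],[0,0,0],[0,0,0],[0,0,0],[0,0,0]]}' |egrep "posi|ft"
python3 -m handwheel '{"hand":[10,10,10,10,10,10,10,10],"linear":[[0,0,1.5],[0,0,3],[0,0,4.5],[0,0,6],[0,0,8],[0,0,10],[0,0,12],[0,0,13.5]],"twist":[[0,0,0],[0,0,0],[0,0,0],[0,0,0],[0,0,0],[0,0,0],[0,0,0],[0,0,0]]}' |egrep "posi|ft"
python3 -m handwheel '{"hand":[10,10,10,10,10,10,10,10],"linear":[[0,0,0],[0,0,0],[0,-1,0],[0,-4,0],[0,-8,0],[0,-13,0],[0,-18,0],[0,-23,0]],"twist":[[0,0,0],[0,0,0],[0,0,0],[0,0,0],[0,0,0],[0,0,0],[0,0,0],[0,0,0]]}' |egrep "posi|ft"
python3 -m handwheel '{"hand":[10,10,10,10,10,10,10,10],"linear":[[0,-6,0],[0,-14,0],[0,-22,0],[0,-27,0],[0,-27,0],[0,-27,-8],[0,-27,-25],[0,-27,-50]],"twist":[[0,0,0],[0,0,0],[0,0,0],[0,0,0],[0,0,0],[0,0,0],[0,0,0],[0,0,0]]}' |egrep "posi|ft"
python3 - <<'E'
from h import *
dishes(); im=save("side","s7.png")
for r in pinpoint("pawn_a","side")[:3]: print(world("side",r["position"]),r["confidence"])
cv2.imwrite("pics/s7c.png",cv2.resize(im[110:230,240:400][:,:,::-1],None,fx=4.5,fy=4.5,interpolation=cv2.INTER_CUBIC))
tobox(.0139-.039,.108-.0009,.185)
E
```

```text
position: [0.5196, -0.3813, 0.1774]
ft_force: [-0.2, -0.8, -2.1]
position: [0.5196, -0.3814, 0.1644]
ft_force: [-1.0, -0.3, -1.9]
position: [0.4962, -0.3784, 0.1647]
ft_force: [-0.6, -0.7, -0.9]
position: [0.4697, -0.3744, 0.214]
ft_force: [0.3, -0.0, 0.0]
side tray [(array([ 0.5372, -0.1633, -0.0009]), 0.73), (array([ 0.5549, -0.3883,  0.0054]), 0.37)]
side thali [(array([ 0.5211, -0.3835,  0.0009]), 0.65)]
top tray [(array([ 0.5388, -0.1603,  0.001 ]), 0.96)]
top thali [(array([ 5.230e-01, -3.861e-01, -5.000e-04]), 0.66)]
[ 0.57510033 -0.15941499  0.00330754] 0.53
[ 0.55265754 -0.38226775  0.00564654] 0.52
to [751.5 -16.7 -95.6] [-0.0013 -0.0009  0.    ] pos [ 469.8 -374.7  213.7] t 44.9
```

View pics/s7c.png

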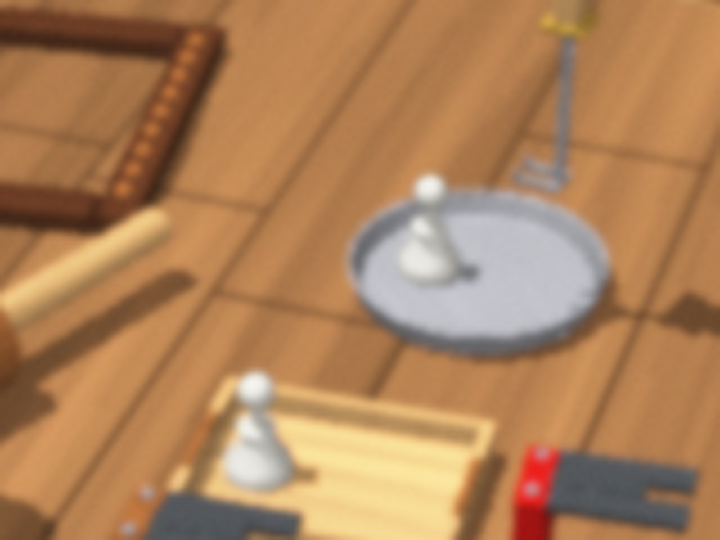

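Both placed pawns stand upright. The thali has been shifted about 18 mm towards +x and its pawn moved with it. Next, well 4.

```bash

python3 -m handwheel '{"hand":[10,10,10,10,10,10,10,10],"linear":[[10,0,-30],[30,0,-60],[60,-1,-90],[95,-2,-96],[132,-3,-96],[170,-4,-96],[208,-5,-96],[246,-6,-96]],"twist":[[0,0,0],[0,0,0],[0,0,0],[0,0,0],[0,0,0],[0,0,0],[0,0,0],[0,0,0]]}' |egrep "posi|ft"
python3 -m handwheel '{"hand":[10,10,10,10,10,10,10,10],"linear":[[38,-1,0],[76,-2,0],[114,-3,0],[152,-4,0],[190,-5,0],[228,-6,0],[266,-6,0],[300,-6,0]],"twist":[[0,0,0],[0,0,0],[0,0,0],[0,0,0],[0,0,0],[0,0,0],[0,0,0],[0,0,0]]}' |egrep "posi|ft"
python3 -m handwheel '{"hand":[10,10,10,10,10,10,10,10],"linear":[[35,-1,0],[70,-2,0],[105,-3,0],[140,-4,0],[170,-4,0],[190,-5,0],[202,-5,0],[205,-5,0]],"twist":[[0,0,0],[0,0,0],[0,0,0],[0,0,0],[0,0,0],[0,0,0],[0,0,0],[0,0,0]]}' |egrep "posi|ft"
python3 -m handwheel '{"hand":[10,10,10,10,10,10,10,10],"linear":[[0,0,0],[0,0,0],[0,0,0],[0,0,0],[0,0,0],[0,0,0],[0,0,0],[0,0,0]],"twist":[[0,0,0],[0,0,0],[0,0,0],[0,0,0],[0,0,0],[0,0,0],[0,0,0],[0,0,0]]}' |egrep "posi|ft"
python3 -c "
from h import *
tobox(.0139-.039,.1071,.085)"
```

```text
position: [0.4952, -0.1284, 0.3102]
ft_force: [1.5, -0.0, -0.1]
position: [0.5275, 0.1704, 0.3101]
ft_force: [1.0, -0.2, -1.7]
position: [0.5488, 0.3735, 0.3095]
ft_force: [-0.1, -1.1, -1.4]
position: [0.5491, 0.3719, 0.3107]
ft_force: [0.1, 0.1, -0.9]
to [9.000e-01 1.000e-01 1.007e+02] [ 0.     -0.     -0.0002] pos [549.1 371.9 310.7] t 47.6
```

```bash

python3 -m handwheel '{"hand":[10,10,10,10,10,10,10,10],"linear":[[1,0,15],[1,0,35],[1,0,55],[1,0,75],[1,0,90],[1,0,98],[1,0,100],[1,0,100]],"twist":[[0,0,0],[0,0,0],[0,0,0],[0,0,0],[0,0,0],[0,0,0],[0,0,0],[0,0,0]]}' |egrep "posi|ft"
python3 -c "
from h import *
tobox(.0139-.039,.1071,.051)
tobox(.0139-.015,.1071,.0445)"
```

```text
position: [0.5493, 0.373, 0.2107]
ft_force: [0.4, 0.7, -0.1]
to [-0.3  0.1 34.7] [-0.0001  0.0001 -0.    ] pos [549.3 373.  210.7] t 48.3
to [-0.3 24.1 41.2] [-0.0001  0.0001 -0.    ] pos [549.3 373.  210.7] t 48.3
```

```bash

python3 -m handwheel '{"hand":[10,10,10,10,10,10,10,10],"linear":[[0,0,8],[0,0,18],[0,0,28],[0,0,34.5],[0,1,34.5],[0,2.5,36],[0,5,41.5],[0,5,41.5]],"twist":[[0,0,0],[0,0,0],[0,0,0],[0,0,0],[0,0,0],[0,0,0],[0,0,0],[0,0,0]]}' |egrep "posi|ft"
python3 -m handwheel '{"hand":[10,10,10,10,10,10,10,10],"linear":[[0,1,0],[0,3,0],[0,5,0],[0,7,0],[0,9,0],[0,11,0],[0,11,0],[0,11,0]],"twist":[[0,0,0],[0,0,0],[0,0,0],[0,0,0],[0,0,0],[0,0,0],[0,0,0],[0,0,0]]}' |egrep "posi|ft"
python3 -m handwheel '{"hand":[10,10,10,10,10,10,10,10],"linear":[[0,2,0],[0,4,0],[0,6,0],[0,7.5,0],[0,8.5,0],[0,8.5,0],[0,8.5,0],[0,8.5,0]],"twist":[[0,0,0],[0,0,0],[0,0,0],[0,0,0],[0,0,0],[0,0,0],[0,0,0],[0,0,0]]}' |egrep "posi|ft"
python3 -m handwheel '{"hand":[10,10,10,10,10,10,10,10],"linear":[[0,0,-2],[0,0,-5],[0,0,-8],[0,0,-12],[0,0,-16],[0,0,-20],[0,0,-20],[0,0,-20]],"twist":[[0,0,0],[0,0,0],[0,0,0],[0,0,0],[0,0,0],[0,0,0],[0,0,0],[0,0,0]]}' |egrep "posi|ft"
python3 -c "
from h import *
weigh(8)"
python3 -m handwheel '{"hand":[10,10,10,10,10,10,10,10],"linear":[[0,0,-8],[0,0,-22],[0,0,-38],[0,0,-54],[0,0,-70],[0,0,-80],[0,0,-85],[0,0,-85]],"twist":[[0,0,0],[0,0,0],[0,0,0],[0,0,0],[0,0,0],[0,0,0],[0,0,0],[0,0,0]]}' |egrep "posi|ft"
python3 -m handwheel '{"hand":[10,10,10,10,10,10,10,10],"linear":[[0,0,-8],[0,0,-22],[0,0,-38],[0,0,-54],[0,0,-70],[0,0,-80],[0,0,-85],[0,0,-85]],"twist":[[0,0,0],[0,0,0],[0,0,0],[0,0,0],[0,0,0],[0,0,0],[0,0,0],[0,0,0]]}' |egrep "posi|ft"
python3 - <<'E'
from h import *
weigh(10); dishes()
for r in pinpoint("pawn_a","side")[:4]: print(world("side",r["position"]),r["confidence"])
print("light"); seat(.480,-.385,.185)
print("heavy"); seat(.528,-.162,.185)
E
```

```text
position: [0.5544, 0.3722, 0.1684]
ft_force: [1.0, 0.3, -1.2]
position: [0.5651, 0.3709, 0.169]
ft_force: [0.3, -0.6, -0.8]
position: [0.5734, 0.3699, 0.1691]
ft_force: [-0.3, 0.0, -1.6]
position: [0.5736, 0.3699, 0.1894]
ft_force: [-0.4, -0.3, -2.1]
Fz -1.78 sd 0.23
position: [0.5738, 0.3701, 0.2753]
ft_force: [0.9, 0.4, -1.7]
position: [0.5736, 0.37, 0.3596]
ft_force: [-0.4, 0.1, -1.8]
Fz -1.76 sd 0.39
side tray [(array([ 0.5389, -0.1616,  0.0037]), 0.58)]
side thali [(array([ 0.5221, -0.3851, -0.0014]), 0.91)]
top tray [(array([ 0.5383, -0.1609,  0.002 ]), 0.93)]
top thali [(array([ 0.5254, -0.3852,  0.0026]), 0.58)]
[0.58379443 0.36690301 0.18588043] 0.87
[ 0.55255306 -0.38666237  0.00363747] 0.74
light
to [-760.7  -11.3    5.1] [ 0.     -0.0001 -0.    ] pos [573.5 369.9 359.1] t 53.5
heavy
to [-533.4    7.8    5.1] [ 0.     -0.0001 -0.    ] pos [573.5 369.9 359.1] t 53.5
```

Light again (0.55 N over the bare fork), so it goes to the thali, seat at x about 0.495, 57 mm from the first.

```bash

python3 -m handwheel '{"hand":[10,10,10,10,10,10,10,10],"linear":[[-6,0,0],[-18,0,0],[-38,0,0],[-64,0,0],[-94,0,0],[-126,0,0],[-158,0,0],[-190,0,0]],"twist":[[0,0,0],[0,0,0],[0,0,0],[0,0,0],[0,0,0],[0,0,0],[0,0,0],[0,0,0]]}' |egrep "posi|ft"
python3 -m handwheel '{"hand":[10,10,10,10,10,10,10,10],"linear":[[-34,0,0],[-70,1,0],[-106,1,0],[-142,2,0],[-178,2,0],[-214,3,0],[-250,3,0],[-286,4,0]],"twist":[[0,0,0],[0,0,0],[0,0,0],[0,0,0],[0,0,0],[0,0,0],[0,0,0],[0,0,0]]}' |egrep "posi|ft"
python3 -m handwheel '{"hand":[10,10,10,10,10,10,10,10],"linear":[[-36,0,0],[-72,0,0],[-108,0,0],[-144,0,0],[-180,0,0],[-214,0,0],[-244,0,0],[-266,0,0]],"twist":[[0,0,0],[0,0,0],[0,0,0],[0,0,0],[0,0,0],[0,0,0],[0,0,0],[0,0,0]]}' |egrep "posi|ft"
python3 -m handwheel '{"hand":[10,10,10,10,10,10,10,10],"linear":[[-12,0,0],[-17,0,5],[-17,0,20],[-17,0,40],[-17,0,60],[-17,0,75],[-17,0,83],[-17,0,85]],"twist":[[0,0,0],[0,0,0],[0,0,0],[0,0,0],[0,0,0],[0,0,0],[0,0,0],[0,0,0]]}' |egrep "posi|ft"
python3 - <<'E'
from h import *
dishes(("thali",)); 
for r in pinpoint("pawn_a","side")[:3]: print(world("side",r["position"]),r["confidence"])
seat(.495,-.385,.003)
E
```

```text
position: [0.5486, 0.1797, 0.3592]
ft_force: [1.3, 0.5, -1.7]
position: [0.5158, -0.1046, 0.3594]
ft_force: [1.3, -0.1, -2.7]
position: [0.4815, -0.3691, 0.3589]
ft_force: [0.8, 0.9, -2.0]
position: [0.4804, -0.3822, 0.2727]
ft_force: [0.2, 0.9, -2.1]
side thali []
top thali [(array([ 5.265e-01, -3.855e-01,  2.000e-04]), 0.85), (array([ 0.7081,  0.2573, -0.0012]), 0.18)]
[ 0.55364431 -0.38527056  0.00394084] 0.79
[ 0.5740277 -0.1588737  0.0068581] 0.78
[ 0.49473111 -0.38729485  0.10176306] 0.52
to [  0.4  -1.  103.3] [0.0015 0.001  0.0002] pos [ 480.9 -383.5  275.3] t 56.4
```

```bash

python3 -m handwheel '{"hand":[10,10,10,10,10,10,10,10],"linear":[[0,0,8],[0,0,22],[0,0,40],[0,0,58],[0,0,76],[0,0,87],[0,0,93],[0,0,96]],"twist":[[0,0,0],[0,0,0],[0,0,0],[0,0,0],[0,0,0],[0,0,0],[0,0,0],[0,0,0]]}' |egrep "posi|ft"
python3 -m handwheel '{"hand":[10,10,10,10,10,10,10,10],"linear":[[0,0,1.5],[0,0,3],[0,0,4.5],[0,0,6],[0,0,8],[0,0,10],[0,0,12],[0,0,13.5]],"twist":[[0,0,0],[0,0,0],[0,0,0],[0,0,0],[0,0,0],[0,0,0],[0,0,0],[0,0,0]]}' |egrep "posi|ft"
python3 -m handwheel '{"hand":[10,10,10,10,10,10,10,10],"linear":[[0,0,0],[0,0,0],[0,-1,0],[0,-4,0],[0,-8,0],[0,-13,0],[0,-18,0],[0,-23,0]],"twist":[[0,0,0],[0,0,0],[0,0,0],[0,0,0],[0,0,0],[0,0,0],[0,0,0],[0,0,0]]}' |egrep "posi|ft"
python3 -m handwheel '{"hand":[10,10,10,10,10,10,10,10],"linear":[[0,-6,0],[0,-14,0],[0,-22,0],[0,-27,0],[0,-27,0],[0,-27,-8],[0,-27,-25],[0,-27,-50]],"twist":[[0,0,0],[0,0,0],[0,0,0],[0,0,0],[0,0,0],[0,0,0],[0,0,0],[0,0,0]]}' |egrep "posi|ft"
python3 - <<'E'
from h import *
dishes(); im=save("side","s8.png")
for r in pinpoint("pawn_a","side")[:4]: print(world("side",r["position"]),r["confidence"])
cv2.imwrite("pics/s8c.png",cv2.resize(im[110:230,240:400][:,:,::-1],None,fx=4.5,fy=4.5,interpolation=cv2.INTER_CUBIC))
to(.4281,.0173,.30,.07)
E
```

```text
position: [0.4805, -0.3833, 0.1775]
ft_force: [-0.2, -0.1, -1.7]
position: [0.4806, -0.3834, 0.1644]
ft_force: [0.1, -0.7, -1.1]
position: [0.4571, -0.3804, 0.1646]
ft_force: [-0.0, 0.3, -1.3]
position: [0.4306, -0.3764, 0.2141]
ft_force: [0.2, 0.0, -1.1]
side tray [(array([ 0.5347, -0.1584, -0.0006]), 0.6)]
side thali [(array([ 0.5215, -0.3843,  0.0032]), 0.69), (array([ 0.4319, -0.3765,  0.091 ]), 0.57)]
top tray [(array([ 0.5404, -0.1599, -0.0025]), 0.95), (array([ 0.5818, -0.1594,  0.004 ]), 0.55)]
top thali [(array([ 0.5229, -0.385 , -0.0021]), 0.69), (array([0.5075, 0.0251, 0.1276]), 0.45)]
[ 0.49327979 -0.39029034  0.0041037 ] 0.78
[ 0.57533448 -0.15979139  0.00425807] 0.57
[ 0.55364945 -0.38501988  0.00534339] 0.5
to [390.6 -53.  -85.8] [-0.0011 -0.001  -0.198 ] pos [ 430.8 -376.7  213.8] t 59.5
```

View pics/s8c.png

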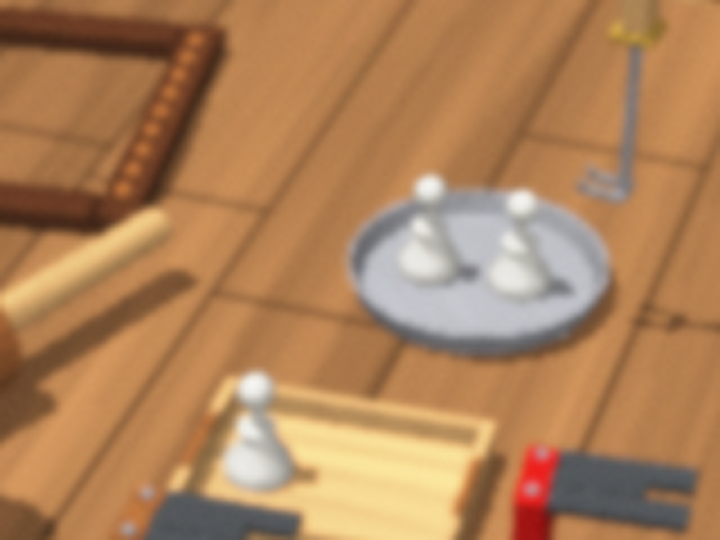

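All three pawns stand upright in the right dishes: one in the tray, two in the thali. Taking the fork back to its stand.

```bash

python3 -m handwheel '{"hand":[10,10,10,10,10,10,10,10],"linear":[[5,-1,-30],[20,-3,-60],[45,-6,-86],[75,-10,-86],[105,-14,-86],[140,-19,-86],[170,-23,-86],[200,-27,-86]],"twist":[[0,0,0],[0,0,0],[0,0,0],[0,0,0],[0,0,0],[0,0,0],[0,0,0],[0,0,0]]}' |egrep "posi|ft"
python3 -m handwheel '{"hand":[10,10,10,10,10,10,10,10],"linear":[[32,-4,0],[64,-9,0],[96,-13,0],[128,-18,0],[155,-22,0],[177,-24,0],[190,-26,0],[190,-26,0]],"twist":[[0,0,-0.03],[0,0,-0.06],[0,0,-0.09],[0,0,-0.12],[0,0,-0.15],[0,0,-0.18],[0,0,-0.198],[0,0,-0.198]]}' |egrep "posi|ft"
python3 -m handwheel '{"hand":[10,10,10,10,10,10,10,10],"linear":[[0,0,10],[0,0,30],[0,0,50],[0,0,70],[0,0,85],[0,0,95],[0,0,100],[0,0,100]],"twist":[[0,0,0],[0,0,0],[0,0,0],[0,0,0],[0,0,0],[0,0,0],[0,0,0],[0,0,0]]}' |egrep "posi|ft"
python3 - <<'E'
from h import *
to(.4281,.0173,.1573,.07)
snapshot("side")
for t in("fork","slot"):
    for r in pinpoint(t,"side")[:4]: print(t,world("side",r["position"]).round(4),r["confidence"])
E
```

```text
position: [0.4293, -0.1736, 0.3001]
ft_force: [0.7, 0.3, -0.7]
position: [0.4279, 0.0185, 0.3002]
ft_force: [-0.7, 0.0, -1.6]
position: [0.4275, 0.0159, 0.1992]
ft_force: [0.0, 0.5, -0.9]
to [ 1.4  0.8 41.9] [-0.0025 -0.0002 -0.0013] pos [427.5  15.9 199.2] t 61.5
fork [0.4273 0.0177 0.0765] 0.96
fork [ 0.5354 -0.1627  0.0018] 0.35
slot [0.1771 0.3187 0.1267] 0.97
slot [ 0.3361 -0.0724  0.1261] 0.74
slot [0.2802 0.17   0.1254] 0.73
slot [0.5079 0.0188 0.1251] 0.68
```

```bash

python3 -m handwheel '{"hand":[10,10,10,10,10,10,10,10],"linear":[[1.2,0.5,10],[1.2,0.5,22],[1.2,0.5,33],[1.2,0.5,39],[1.2,0.5,41.5],[1.2,0.5,41.5],[1.2,0.5,41.5],[1.2,0.5,41.5]],"twist":[[0,0,0],[0,0,0],[0,0,0],[0,0,0],[0,0,0],[0,0,0],[0,0,0],[0,0,0]]}' |egrep "posi|ft"
python3 -c "
from h import *
to(.4281,.0173,.1573,.07)
snapshot('side'); to(.4281,.0173,.1573,.07)"
```

```text
position: [0.429, 0.0178, 0.1597]
ft_force: [-0.8, -0.1, -0.7]
to [-0.4 -0.9  2.4] [ 0.0011  0.0001 -0.0001] pos [429.   17.8 159.7] t 62.3
to [-0.4 -0.9  2.4] [0.001  0.0001 0.    ] pos [429.   17.8 159.7] t 62.4
```

```bash

python3 -m handwheel '{"hand":[10,10,10,10,10,10,10,10],"linear":[[-0.4,5,2],[-0.4,15,2],[-0.4,28,2],[-0.4,42,2],[-0.4,55,2],[-0.4,67,2],[-0.4,76,2],[-0.4,79,2]],"twist":[[0,0,0],[0,0,0],[0,0,0],[0,0,0],[0,0,0],[0,0,0],[0,0,0],[0,0,0]]}' |egrep "posi|ft"
python3 -m handwheel '{"hand":[10,10,10,10,10,10,10,10],"linear":[[0,0,0],[0,0,0],[0,0,0],[0,0,0],[0,0,0],[0,0,0],[0,0,0],[0,0,0]],"twist":[[0,0,0],[0,0,0],[0,0,0],[0,0,0],[0,0,0],[0,0,0],[0,0,0],[0,0,0]]}' |egrep "posi|ft"
python3 -c "
from h import *
to(.508,.0229,.1453,.07)"
```

```text
position: [0.509, 0.023, 0.157]
ft_force: [-0.1, 1.2, -0.7]
position: [0.5074, 0.0229, 0.1572]
ft_force: [0.3, 0.8, -0.3]
to [-0.   0.6 11.9] [ 0.0001  0.     -0.    ] pos [507.4  22.9 157.2] t 63.7
```

```bash

python3 -m handwheel '{"hand":[10,10,10,10,10,10,10,10],"linear":[[0,0.5,2],[0,0.5,4],[0,0.5,6],[0,0.5,8],[0,0.5,9.5],[0,0.5,10.5],[0,0.5,11.5],[0,0.5,12]],"twist":[[0,0,0],[0,0,0],[0,0,0],[0,0,0],[0,0,0],[0,0,0],[0,0,0],[0,0,0]]}' |egrep "posi|ft"
python3 -m handwheel '{"hand":[10,10,10,10,10,10,10,10],"linear":[[0,0,0],[0,0,0],[0,0,0],[0,0,0],[0,0,0],[0,0,0],[0,0,0],[0,0,0]],"twist":[[0,0,0],[0,0,0],[0,0,0],[0,0,0],[0,0,0],[0,0,0],[0,0,0],[0,0,0]]}' |egrep "posi|ft"
python3 - <<'E'
from h import *
snapshot("side"); s=status.read_state(); print(s["ft_force"])
for r in pinpoint("fork","side")[:2]: print(world("side",r["position"]).round(4),r["confidence"])
E
```

```text
position: [0.508, 0.0229, 0.1453]
ft_force: [-2.1, 0.5, 7.7]
position: [0.508, 0.0229, 0.1453]
ft_force: [-2.3, -0.0, 4.6]
[-1.61647382 -0.86148797  5.8272834 ]
[0.5068 0.0241 0.0204] 0.77
[0.5066 0.0264 0.158 ] 0.47
```

Guard is seated (about +5 N up, foot at z 0.020). Releasing and backing up.

```bash

python3 -m handwheel '{"hand":[14,17,20,25,30,40,40,40],"linear":[[0,0,0],[0,0,0],[0,0,0],[0,0,0],[0,0,0],[0,0,0],[0,0,0],[0,0,0]],"twist":[[0,0,0],[0,0,0],[0,0,0],[0,0,0],[0,0,0],[0,0,0],[0,0,0],[0,0,0]]}' |egrep "posi|ft|open|grip"
python3 -m handwheel '{"hand":[40,40,40,40,40,40,40,40],"linear":[[0,0,-3],[0,0,-10],[0,0,-25],[0,0,-45],[0,0,-70],[0,0,-95],[0,0,-120],[0,0,-130]],"twist":[[0,0,0],[0,0,0],[0,0,0],[0,0,0],[0,0,0],[0,0,0],[0,0,0],[0,0,0]]}' |egrep "posi|ft|grip"
python3 - <<'E'
from h import *
for n in("side","top"):
    snapshot(n)
    for t in("fork","fork_grip","slot","tray","thali","pawn_a"):
        print(n,t,[(world(n,r["position"]).round(3).tolist(),round(r["confidence"],2)) for r in pinpoint(t,n)[:4]])
print(status.read_state()["clock"])
E
```

```text
position: [0.508, 0.0229, 0.1451]
ft_force: [0.3, 0.4, 1.0]
opening: 0.469
grip_force: 0.0
position: [0.5089, 0.0229, 0.279]
ft_force: [1.2, -0.1, 0.2]
grip_force: 0.0
side fork [([0.505, 0.023, 0.024], 0.77)]
side fork_grip [([0.508, 0.026, 0.161], 0.59), ([0.577, -0.159, 0.005], 0.34)]
side slot [([0.281, 0.177, 0.127], 0.92), ([0.174, 0.314, 0.125], 0.82), ([0.181, -0.289, 0.124], 0.81), ([0.337, -0.073, 0.125], 0.67)]
side tray [([0.535, -0.162, 0.002], 0.9)]
side thali [([0.521, -0.383, 0.002], 0.72), ([0.507, 0.023, 0.002], 0.65), ([0.359, 0.33, 0.0], 0.38)]
side pawn_a [([0.578, -0.16, 0.005], 0.72), ([0.492, -0.389, 0.003], 0.67), ([0.508, 0.023, 0.004], 0.59), ([0.556, -0.384, 0.007], 0.56)]
top fork []
top fork_grip [([0.539, -0.157, -0.0], 0.26), ([0.551, 0.156, 0.009], 0.25)]
top slot [([0.179, -0.289, 0.126], 0.97), ([0.18, 0.319, 0.125], 0.97), ([0.279, 0.167, 0.122], 0.88), ([0.339, -0.069, 0.126], 0.84)]
top tray [([0.539, -0.161, -0.001], 0.79)]
top thali [([0.523, -0.388, -0.002], 0.64)]
top pawn_a [([0.556, -0.386, 0.002], 0.75), ([0.584, -0.158, 0.006], 0.66), ([0.495, -0.386, 0.003], 0.51), ([0.707, 0.259, -0.0], 0.5)]
67.1667
```

```bash
python3 -c "
from plant import robot
print(robot.close_job())"
```

```text
the job is handed in; nothing more can be done
None
```

Handed in at about 67 s: three pawns were present, one leaded now in the tray and two unleaded in the thali, all upright, with the fork back in its slot; close_job gave no verdict, and I viewed 15 pictures where 14 were allowed.

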